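# Make up two fitting kits from the bench stock

## Robot

A 6-joint arm with a two-finger parallel gripper is mounted at the origin on a cart in front of the work surface, level with it; the furniture and walls round the work are solid. World frame = base frame: x ahead of the robot, y to its left, z up, the work surface at z = 0. Lengths are in m, angles in rad, forces in N, time in s.
With the tool pointing down it reaches from about 0.35 to 0.775 m from the base axis. Payload 7.3 kg.
Tool frame: the origin (TCP) lies at the very end of the fingers, on their centre line; the grasp point (between the pads) lies 19 mm behind it; z points along the fingers, y is the direction in which the jaws open and shut (so a half turn about z gives the same grasp; the last joint's range is limited). The gripper opens to 92 mm and grips with 3 to 60 N. Pads are 19 mm wide; open, the fingers measure 130 mm over their backs; the gripper's body (75 mm by 190 mm) begins 47 mm behind the grasp point.
Start: joints at [-1.358, 0.342, 1.524, -0, 1.275, -0.146], TCP at [0.184, -0.492, 0.227] pointing down, gripper open.
Joint ranges: [-2.53, 2.53], [-0.77, 2.02], [0.04, 2.7], [-1, 4.14], [0.28, 2.66], [-3.11, 3.11]. Speed limits (rad/s): [2.57, 2.57, 3.14, 3.14, 3.14, 3.14].

## Interface

Orientations are given as [roll, pitch, yaw] about the fixed x, y, z axes, in that order (R = Rz(yaw) Ry(pitch) Rx(roll)).
In Python, from cell import robot gives the robot as it stands.
- The arm moves only by the shell command python3 -m pendant 'ROWS' [OPENING] [FORCE]. ROWS is JSON, a list of rows, each a list of 2 entries, a list of its own where there are three numbers: the shift along the tool's x, y, z in mm, then the turn about the tool's z in degrees. In form: [[[x, y, z], turn], ...]. A call has 1 to 10 rows; each row is the pose to reach, as a shift and turn from the pose measured when the call began, along the tool's axes at that moment; what a row does not reach only later rows make up. A row lasts 1/12 s, in which the tool goes at most 41.7 mm and 7.16 degrees, less where a joint would pass 70% of its speed; a pose out of reach is approached as far as the arm can. A call with a gripper value outside its range is refused whole. OPENING is the opening, from 0 (shut) to 1 (fully open), set as the call begins (- or left out, the last holds). The fingers move at their own pace and stop on an object; FORCE is the grip in N (left out, the last holds). Time passes only in rows, so rows that repeat a pose let the fingers close. It gives the time, the measured TCP pose, the force and the opening at its end, in the units of the state.
- robot.observe(): the state, without advancing time (a new reading comes with each control period).
- robot.read_camera(name): name is "scene" or "top"; returns the picture (400x640x3 uint8, red, green, blue); there is no depth.
- robot.calibration(name): a dict with "vfov" (degrees; the focal length in pixels is half the picture's height over the tangent of half this angle, whatever the lens; pixels are square), "cx", "cy" (the principal point, pixels), "k1" (the pictures are not rectified: a ray, as slopes to the right and down, at radius r is drawn at 1 + k1 r^2 times it, then the intrinsics apply), "rvec" (rotation vector, rad) and "tvec" (3), from world to camera coordinates, as OpenCV has them. Camera axes: x right, y down, z forward; pixel columns grow to the right and rows downward; lengths in m; the calibration is good to about 2 mm. A picture is of the moment at which its call begins. calibration takes no time and is no camera call.
- robot.hand_in(): hands the job in, once; it reports no verdict.
Trained networks look in the newest picture that a camera, given by its name, has taken for a name from the list of things; names that differ only in an ending like _2 or _b are one class to them, and where a whole thing is asked for, a point or a joint stands for the part that bears it (a point fixed in the world has none). Each returns a list of dicts, best first, with "p" (0 to 1); they miss things now and then, are a little off and sometimes report something else, mostly with a low value. They report only what shows in the picture. A call takes as long as a camera call. They do not tell look-alikes from the thing itself.
- robot.find_in(camera, query): "xy" ([column, row] as shares, 0 to 1, of the picture: columns of its width, rows of its height, amid what is visible of it).
The state is a dict: "time": time; "qpos": joint angles; "qvel": joint speeds; "joint_efforts": joint torques, N m; "tool_pos": TCP position; "tool_rot": TCP orientation; "contact_force": force on the tool from outside, world axes, zero at the start; "torque": the same for the moment, N m; "opening": finger opening in m.
Only numpy, scipy, OpenCV 4.12 (cv2) and the standard library are available. Lean on these libraries where they do the work, as an engineer would, in place of code of your own. Each camera call takes 0.05 s, during which the arm holds its last target.

## Task

Make up the two fitting kits. In the blue tray, click the small socket (white band) onto the small clip and the large socket (green band) onto the large clip, pressed fully home, and lay the blue stubby screwdriver flat in the tool bay along the tray; in the orange tray, click the medium socket (yellow band) fully home onto its clip and lay the ring spanner flat in the bay along the tray. Leave the long yellow screwdriver where it lies.

Things in the scene. Friction and masses are not known exactly. Their poses are not given: they have to be found in the camera images.
- blue_tray: Blue kit tray, fixed, 160 (x) x 220 (y) x 17 mm. Origin: centre of underside; y lengthwise. In front a tool bay, 97 mm wide, middle line x = -30 mm, black floor 5 mm above the underside. Behind it a rail with two upright spring clips: small at x +44, y -45 mm (36 mm seat disc, white ring), large at x +44, y +45 (52 mm disc, green ring); their seats are 17 mm above the tray's underside.
- orange_tray: Orange kit tray like the blue one, with one clip at x +44, y 0 mm (43 mm disc, yellow ring). Every clip: on the seat a stud 15 mm thick, 28 mm high, tapered tip, two side leaf springs bulging to 23 mm. A socket set over the stud stops on the springs 11 mm above the seat; pushing it down with 8 to 15 N (grip firmly) clicks it home on the seat.
- socket_small: Smallest of three steel sockets, standing upright, hex mouth up: 32 mm diameter, 46 mm high, white band and top rim, 0.08 to 0.16 kg. Origin: centre of underside; z up. The underside has a round 20 mm bore that goes over a clip's stud.
- socket_medium: Middle steel socket, standing upright, hex mouth up: 39 mm diameter, 54 mm high, yellow band and top rim, 0.12 to 0.22 kg. Origin: centre of underside; z up; round 20 mm bore below.
- socket_large: Largest steel socket, standing upright, hex mouth up: 48 mm diameter, 62 mm high, green band and top rim, 0.17 to 0.31 kg. Origin: centre of underside; z up; round 20 mm bore below.
- stubby_driver: Short screwdriver with a blue fluted handle, lying flat, 155 mm long (along its y), 28 mm wide and 27 mm high at the handle, 0.09 kg. Origin: middle of its length, at its underside. The handle reaches from y = -20 to +78 mm (grasp it near y = +30 mm, across x), the thin blade points to -y.
- ring_spanner: Grey ring spanner lying flat, 143 mm long (along its y), rings 23 mm wide, shank 12 mm wide between y = -48 and +48 mm, 9 mm thick, 0.11 kg. Origin: middle of its length, at its underside; grasp the shank across x.
- yellow_driver: Long screwdriver with a yellow handle, 235 mm along its y, 27 mm high; not part of the kits, to be left where it lies. Origin: middle of its length, at its underside.
Mind the look-alikes: they are no part of the job. Leave any red look-alike of the socket_small alone.

How it is judged:
By the outcome, as a careful person would: the job done as asked, in the order asked, and still so for the second after the job is handed in, with the robot touching nothing.
It also fails if it takes over 115 s, if anything falls off the work surface, if the arm or the gripper's body presses on something with over 40 N, if the wrist force passes 120 N, or if a joint passes its speed limit or range.

## Working session

There is one attempt and no reset: what is moved stays moved. The work goes in short steps, Python scripts to look and compute and a shell command to move; the robot and the scene stay as the last step left them, time stands still between calls to the robot, and variables do not carry over. Pictures are saved under pics/ and viewed, and the job is handed in when it is done.

```bash
ls; mkdir -p pics
python3 - <<'E'
from cell import robot
import cv2
for n in ["scene","top"]:
    im=robot.read_camera(n); cv2.imwrite(f"pics/{n}0.png",im[:,:,::-1]); print(n,robot.calibration(n))
    for q in ["blue_tray","orange_tray","socket_small","socket_medium","socket_large","stubby_driver","ring_spanner","yellow_driver"]:
        print(q,[(round(d["xy"][0]*640),round(d["xy"][1]*400),round(d["p"],2)) for d in robot.find_in(n,q)[:4]])
print(robot.observe())
E
```

```text
pics
scene {'vfov': 52.17268627327473, 'cx': 317.13588382610243, 'cy': 197.2120307633187, 'k1': -0.0677053553012969, 'rvec': array([ 1.95995183, -0.74439726,  0.47602659]), 'tvec': array([-0.35507769,  0.22172888,  0.70204059])}
blue_tray [(294, 180, 0.58)]
orange_tray [(355, 210, 0.58)]
socket_small [(276, 152, 0.7)]
socket_medium [(296, 218, 0.8)]
socket_large [(430, 283, 0.54)]
stubby_driver [(329, 252, 0.89), (295, 181, 0.23)]
ring_spanner [(264, 209, 0.74)]
yellow_driver [(353, 191, 0.75)]
top {'vfov': 53.978076766678996, 'cx': 319.7659298028632, 'cy': 201.22368202615988, 'k1': 0.01762513602246656, 'rvec': array([ 2.11387156, -2.16173163,  0.1474625 ]), 'tvec': array([0.08490379, 0.5333845 , 0.95650344])}
blue_tray [(263, 181, 0.71)]
orange_tray [(390, 177, 0.85)]
socket_small [(391, 176, 0.68), (184, 219, 0.46), (194, 157, 0.44)]
socket_medium [(324, 152, 0.64), (339, 246, 0.43)]
socket_large [(476, 209, 0.75)]
stubby_driver [(390, 244, 0.78)]
ring_spanner [(275, 243, 0.81)]
yellow_driver [(326, 146, 0.57)]
{'time': 0.9, 'qpos': array([-1.35798819e+00,  3.41991550e-01,  1.52409005e+00,  5.67081315e-07,
        1.27539430e+00, -1.46028471e-01]), 'qvel': array([-0.0011    ,  0.00018883, -0.00046639, -0.00137329, -0.00144836,
       -0.00019154]), 'joint_efforts': array([ 7.96618806e-04, -4.31117749e+01, -2.44480956e+01,  7.18697766e-02,
        4.81748139e-02,  1.78423996e-06]), 'tool_pos': array([ 0.18438465, -0.49158311,  0.22674837]), 'tool_rot': array([3.14147707e+00, 1.64512909e-05, 3.58836440e-01]), 'contact_force': array([-0.60658043,  0.63401918,  0.51516621]), 'torque': array([ 0.0018191 , -0.00280671,  0.01477526]), 'opening': 0.09190029999946066}
```

View pics/scene0.png

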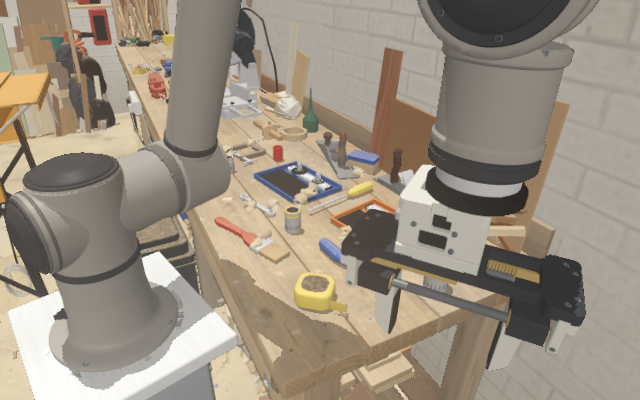

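View pics/top0.png

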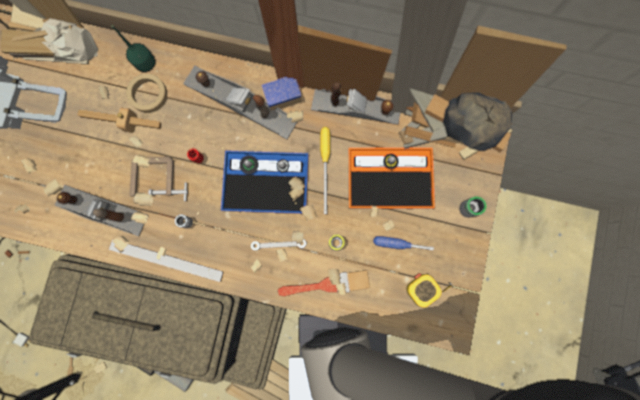

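Run:
```python
import cv2
im=cv2.imread("pics/top0.png")
cv2.imwrite("pics/z1.png",cv2.resize(im[130:270,160:340],None,fx=4.4,fy=4.2,interpolation=cv2.INTER_CUBIC))
cv2.imwrite("pics/z2.png",cv2.resize(im[130:270,315:495],None,fx=4.4,fy=4.2,interpolation=cv2.INTER_CUBIC))
```

```text
(no output)
```

View pics/z1.png

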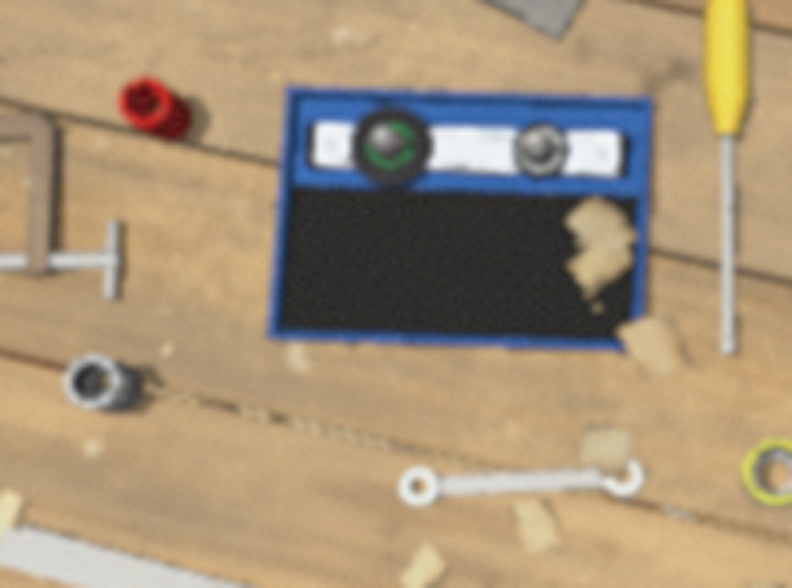

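View pics/z2.png

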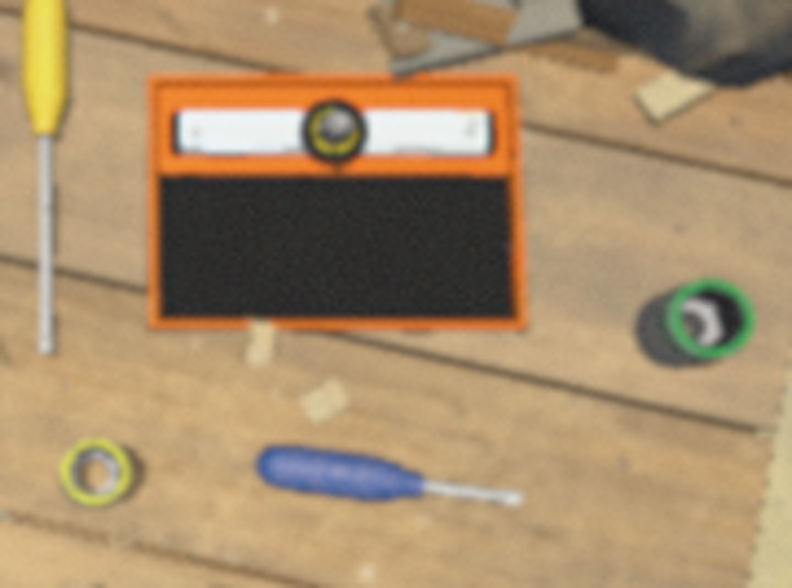

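```bash
cat > h.py <<'E'
import numpy as np, cv2
from cell import robot
def cal(n):
    c=robot.calibration(n); f=200/np.tan(np.radians(c["vfov"]/2)); R=cv2.Rodrigues(c["rvec"])[0]
    return f,c["cx"],c["cy"],c["k1"],R,np.array(c["tvec"]).ravel()
def proj(n,P):
    f,cx,cy,k1,R,t=cal(n); C=np.atleast_2d(P)@R.T+t; s=C[:,:2]/C[:,2:]; r2=(s**2).sum(1,keepdims=True)
    return s*(1+k1*r2)*f+[cx,cy]
def unproj(n,uv,z):
    f,cx,cy,k1,R,t=cal(n); d=(np.atleast_2d(np.asarray(uv,float))-[cx,cy])/f; s=d.copy()
    for _ in range(20): s=d/(1+k1*(s**2).sum(1,keepdims=True))
    D=np.c_[s,np.ones(len(s))]@R; C=-R.T@t
    return C+D*((z-C[2])/D[:,2:])
def campos(n):
    f,cx,cy,k1,R,t=cal(n); return -R.T@t
def grab(n,fn):
    im=robot.read_camera(n)[:,:,::-1].copy(); cv2.imwrite(f"pics/{fn}.png",im); return im
def zoom(im,x0,y0,w,h,fn,k=None):
    k=k or min(800/w,600/h); cv2.imwrite(f"pics/{fn}.png",cv2.resize(im[y0:y0+h,x0:x0+w],None,fx=k,fy=k,interpolation=cv2.INTER_CUBIC)); return k
E
python3 - <<'E'
from h import *
print(campos("top"),campos("scene"))
im=cv2.imread("pics/top0.png"); K=6
big=cv2.resize(im,None,fx=K,fy=K,interpolation=cv2.INTER_CUBIC)
hsv=cv2.cvtColor(big,cv2.COLOR_BGR2HSV)
def comps(lo,hi,box,z,nm):
    m=cv2.inRange(hsv,lo,hi); x0,y0,x1,y1=[v*K for v in box]
    mm=np.zeros_like(m); mm[y0:y1,x0:x1]=m[y0:y1,x0:x1]
    pts=cv2.findNonZero(mm).reshape(-1,2); hull=cv2.convexHull(pts).reshape(-1,2)
    px=(hull+0.5)/K-0.5
    W=unproj("top",px,z)[:,:2]*1000
    r=cv2.minAreaRect(W.astype(np.float32)); e=cv2.minEnclosingCircle(W.astype(np.float32))
    print(nm,len(pts),"rect",np.round(r[0],1),np.round(r[1],1),round(r[2],1),"circ",np.round(e[0],1),round(e[1],1),"mean",np.round(unproj("top",[(pts.mean(0)+.5)/K-.5],z)[0,:2]*1000,1))
    print("   px",np.round(px.min(0),1),np.round(px.max(0),1))
comps((100,130,60),(125,255,255),(215,145,315,220),0.017,"blue")
comps((3,160,120),(18,255,255),(342,142,440,215),0.017,"orange")
comps((50,100,60),(85,255,255),(460,190,492,220),0.062,"large")
comps((22,110,110),(38,255,255),(325,230,350,255),0.054,"medium")
comps((0,0,125),(180,60,255),(172,210,189,232),0.046,"small")
comps((105,80,50),(128,255,255),(368,230,415,255),0.0135,"stubby handle")
comps((22,150,130),(38,255,255),(315,120,335,165),0.0135,"yellow handle")
comps((0,0,150),(180,45,255),(248,236,310,255),0.009,"spanner")
comps((0,0,150),(180,45,255),(410,240,438,252),0.0135,"stubby blade")
comps((22,60,60),(38,255,255),(380,150,402,172),0.017,"ring orange")
comps((50,80,40),(85,255,255),(235,152,262,178),0.017,"ring blue L")
E
```

```text
[0.38618281 0.06253817 1.02642989] [-0.0932258  -0.61137706  0.53444541]
blue 39155 rect [594.8 216.3] [217.6 156.8] 86.8 circ [595.3 216.6] 132.0 mean [624.4 212.8]
   px [221.8 151.2] [306.9 212.1]
orange 52819 rect [ 597.7 -113.6] [221.4 164.3] 87.9 circ [ 597.6 -113.6] 134.8 mean [ 622.3 -116.7]
   px [348.4 146.8] [433.9 208.4]
large 2899 rect [ 512.7 -312. ] [42.4 43.2] 18.4 circ [ 512.4 -311.7] 22.6 mean [ 512.4 -313.7]
   px [467.6 196.6] [485.4 214.4]
medium 3322 rect [431.7  33.9] [39.1 39.8] 32.5 circ [431.8  34. ] 21.0 mean [432.   33.4]
   px [327.9 233.8] [344.9 250.1]
small 3501 rect [494.6 423.8] [33.9 34.4] 62.7 circ [492.9 422.9] 18.7 mean [494.  423.1]
   px [173.9 213.4] [187.6 227.2]
stubby handle 8878 rect [ 428.1 -108.6] [93.1 23.3] 80.9 circ [ 426.9 -108.4] 46.6 mean [ 428.1 -108.1]
   px [373.6 236.4] [409.9 247.9]
yellow handle 10499 rect [694.2  56.4] [26.3 94.6] 88.8 circ [694.1  55.1] 47.5 mean [695.4  56.4]
   px [319.9 126.6] [329.8 160.9]
spanner 10494 rect [429.4 183. ] [ 23.7 145.2] 0.7 circ [430.2 183. ] 72.6 mean [429.6 186.5]
   px [250.1 239.1] [306.2 249.9]
stubby blade 2498 rect [ 415.4 -183.7] [59.7 12.1] 77.6 circ [ 419.3 -184.6] 29.9 mean [ 415.7 -184.4]
   px [410.2 242.2] [433.2 249.8]
ring orange 2623 rect [ 640.2 -113.7] [33.8 29.3] 43.8 circ [ 642.  -115.3] 17.1 mean [ 638.7 -113.2]
   px [384.4 154.8] [396.8 166.9]
ring blue L 1227 rect [640.8 257.6] [23.2 30.3] 46.0 circ [642.5 259.3] 15.3 mean [639.5 257.1]
   px [242.9 158.6] [253.4 169.6]
```

```bash
cat > go.py <<'E'
import sys,numpy as np
from cell import robot
# go.py x y z(mm) yaw(deg): shift/turn from the present pose, and least rows
def main():
    o=robot.observe(); p=np.array(o["tool_pos"])*1000; r,pi,y=o["tool_rot"]
    from scipy.spatial.transform import Rotation as Ro
    R=Ro.from_euler("xyz",o["tool_rot"]).as_matrix()
    a=[float(v) for v in sys.argv[1:]]
    for i in range(0,len(a),4):
        d=R.T@(np.array(a[i:i+3])-p); t=(np.degrees(y)-a[i+3]+180)%360-180
        print(np.round(d,1),round(t,1),"dist",round(np.linalg.norm(d)), "rows>=",max(np.linalg.norm(d)/41.7,abs(t)/7.16).__round__(1))
    print("t",o["time"],"pos",p.round(1),"yaw",round(np.degrees(y),1),"q",np.round(o["qpos"],2))
main()
E
python3 go.py 450 -50 210 60  494 423.2 150 90
```

```text
[ 403.8 -320.2   16.7] -39.4 dist 516 rows>= 12.4
[ 611.2 -747.8   76.7] -69.4 dist 969 rows>= 23.2
t 0.9 pos [ 184.4 -491.6  226.7] yaw 20.6 q [-1.36  0.34  1.52  0.    1.28 -0.15]
```

```bash
python3 -m pendant '[[[404,-320,17],-39],[[404,-320,17],-39],[[404,-320,17],-39],[[404,-320,17],-39],[[404,-320,17],-39],[[404,-320,17],-39],[[404,-320,17],-39],[[404,-320,17],-39],[[404,-320,17],-39],[[404,-320,17],-39]]' 0.75 20; python3 go.py 494 423.2 150 90
```

```text
time: 1.73
tool_pos: [0.3999, -0.1329, 0.2133]
tool_rot: [3.141, 0.0, 1.039]
contact_force: [0.6, -0.5, -0.6]
opening: 0.069
[ 527.1 -200.9   63. ] -30.5 dist 568 rows>= 13.6
t 1.7333 pos [ 399.9 -132.9  213.3] yaw 59.5 q [-0.5   0.16  1.81 -0.    1.17  0.03]
```

```bash
python3 -m pendant '[[[527,-201,63],-30],[[527,-201,63],-30],[[527,-201,63],-30],[[527,-201,63],-30],[[527,-201,63],-30],[[527,-201,63],-30],[[527,-201,63],-30],[[527,-201,63],-30],[[527,-201,63],-30],[[527,-201,63],-30]]'; python3 go.py 494 423.2 90 90 494 423.2 15 90
```

```text
time: 2.57
tool_pos: [0.4683, 0.2757, 0.1667]
tool_rot: [3.14, 0.001, 1.563]
contact_force: [1.8, -0.1, 0.8]
opening: 0.0689
[147.7  24.4  76.7] -0.4 dist 168 rows>= 4.0
[147.8  24.4 151.7] -0.4 dist 213 rows>= 5.1
t 2.5667 pos [468.3 275.7 166.7] yaw 89.6 q [ 0.39  0.43  1.56 -0.    1.15  0.4 ]
```

```bash
python3 -m pendant '[[[148,24,77],0],[[148,24,77],0],[[148,24,77],0],[[148,24,77],0],[[148,24,77],0],[[148,24,77],0],[[148,24,115],0],[[148,24,152],0],[[148,24,152],0],[[148,24,152],0]]'; python3 go.py 494 423.2 15 90
python3 - <<'E'
from h import *
im=grab("top","t1"); zoom(im,140,170,100,75,"t1z"); im=grab("scene","s1"); zoom(im,200,120,120,90,"s1z")
E
```

```text
time: 3.4
tool_pos: [0.4931, 0.4217, 0.0144]
tool_rot: [-3.14, 0.003, 1.562]
contact_force: [0.2, -0.1, 0.6]
opening: 0.0687
[ 1.5  0.9 -0.6] -0.5 dist 2 rows>= 0.1
t 3.4 pos [493.1 421.7  14.4] yaw 89.5 q [ 0.59  0.78  1.38 -0.    0.98  0.6 ]
```

View pics/t1z.png

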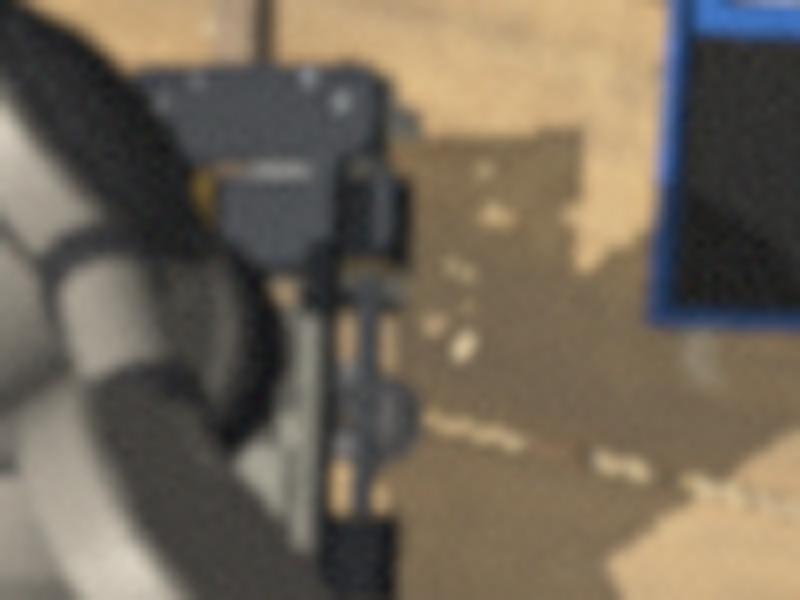

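View pics/s1z.png

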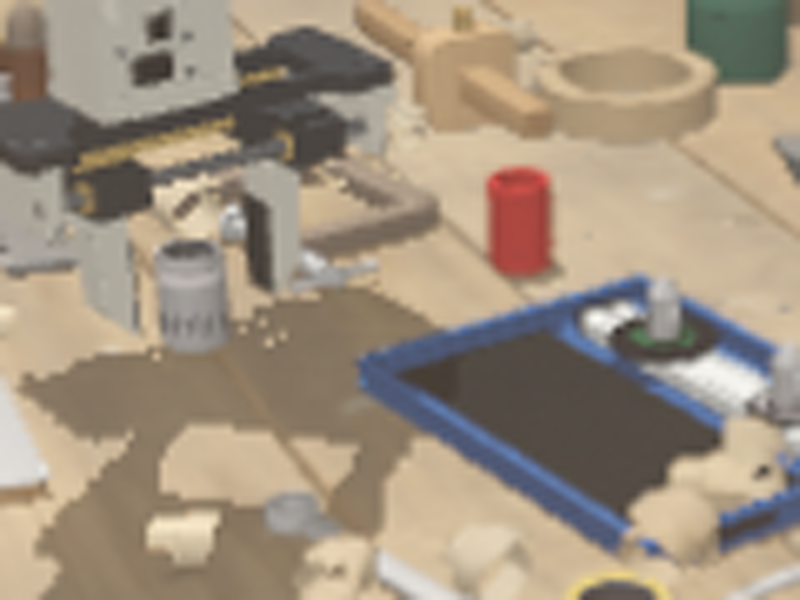

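```bash
python3 -m pendant '[[[1.5,1,0],0],[[1.5,1,0],0],[[1.5,1,0],0],[[1.5,1,0],0],[[1.5,1,0],0],[[1.5,1,0],0],[[1.5,1,0],0],[[1.5,1,0],0]]' 0 6;  python3 go.py 494 423.2 15 0
```

```text
time: 4.17
tool_pos: [0.4961, 0.4251, 0.0178]
tool_rot: [3.137, -0.001, 1.562]
contact_force: [-1.1, -0.9, 2.2]
opening: 0.0314
[-1.9 -2.1  2.8] 89.5 dist 4 rows>= 12.5
t 4.1667 pos [496.1 425.1  17.8] yaw 89.5 q [ 0.59  0.78  1.37 -0.    0.99  0.6 ]
```

```bash
python3 -m pendant '[[[0,0,0],0]]';python3 -m pendant '[[[0,0,0],0]]'
```

```text
time: 4.25
tool_pos: [0.4961, 0.4251, 0.0178]
tool_rot: [3.137, -0.001, 1.562]
contact_force: [0.2, -0.7, 1.8]
opening: 0.0314
time: 4.33
tool_pos: [0.4961, 0.4251, 0.0178]
tool_rot: [3.137, -0.001, 1.563]
contact_force: [-0.8, 0.0, 1.7]
opening: 0.0312
```

```bash
python3 -m pendant '[[[0,0,0],0],[[0,0,0],0],[[-1,0,0],89],[[-1,0,0],89],[[-1,0,0],89],[[-1,0,0],89],[[-1,0,0],89],[[-1,0,0],89],[[-1,0,0],89],[[-1,0,0],89]]' 0.6;  python3 go.py 496 424 15 0
```

```text
time: 5.17
tool_pos: [0.4961, 0.4241, 0.0176]
tool_rot: [3.14, -0.004, 0.556]
contact_force: [0.9, -0.6, -0.1]
opening: 0.0549
[-0.1  0.   2.6] 31.9 dist 3 rows>= 4.5
t 5.1667 pos [496.1 424.1  17.6] yaw 31.9 q [ 0.59  0.78  1.37 -0.    0.98  1.61]
```

```bash
python3 -m pendant '[[[0,0,1],32],[[0,0,1],32],[[0,0,1],32],[[0,0,1],32],[[0,0,1],32],[[0,0,1],32],[[0,0,1],32]]'; python3 -m pendant '[[[0,0,0],0],[[0,0,0],0],[[0,0,0],0],[[0,0,0],0],[[0,0,0],0],[[0,0,0],0],[[0,0,0],0]]' 0 50;  python3 go.py 496 424 120 0
```

```text
time: 5.75
tool_pos: [0.4961, 0.4241, 0.0165]
tool_rot: [-3.14, -0.004, 0.0]
contact_force: [-0.0, -0.8, -0.4]
opening: 0.0548
time: 6.33
tool_pos: [0.4961, 0.4241, 0.0165]
tool_rot: [-3.14, -0.004, 0.0]
contact_force: [-0.0, 0.3, 1.0]
opening: 0.0311
[   0.3   -0.  -103.5] 0.0 dist 104 rows>= 2.5
t 6.3333 pos [496.1 424.1  16.5] yaw 0.0 q [ 0.59  0.78  1.38 -0.    0.98  2.16]
```

```bash
python3 -m pendant '[[[0,0,-40],0],[[0,0,-80],0],[[0,0,-104],0],[[0,0,-104],0]]'; python3 go.py 636.5 169 90 -3
```

```text
time: 6.67
tool_pos: [0.4984, 0.4259, 0.1271]
tool_rot: [-3.134, -0.013, 0.0]
contact_force: [1.4, 0.1, -1.1]
opening: 0.0306
[137.5 257.2  37.1] 3.0 dist 294 rows>= 7.1
t 6.6667 pos [498.4 425.9 127.1] yaw 0.0 q [ 0.59  0.66  1.28 -0.    1.19  2.16]
```

```bash
python3 -m pendant '[[[137.5,257,20],3],[[137.5,257,20],3],[[137.5,257,20],3],[[137.5,257,20],3],[[137.5,257,20],3],[[137.5,257,20],3],[[137.5,257,30],3],[[137.5,257,37],3],[[137.5,257,37],3],[[137.5,257,37],3]]'; python3 go.py 636.5 169 90 -3;  python3 - <<'E'
from h import *
im=grab("top","t2"); zoom(im,220,130,100,75,"t2z"); im=grab("scene","s2"); zoom(im,240,120,120,90,"s2z")
E
```

```text
time: 7.5
tool_pos: [0.6354, 0.1692, 0.0885]
tool_rot: [-3.134, -0.01, -0.053]
contact_force: [-0.8, -0.2, -2.6]
opening: 0.0309
[ 1.1  0.1 -1.5] -0.0 dist 2 rows>= 0.0
t 7.5 pos [635.4 169.2  88.5] yaw -3.0 q [0.14 0.7  1.31 0.01 1.12 1.76]
```

View pics/t2z.png

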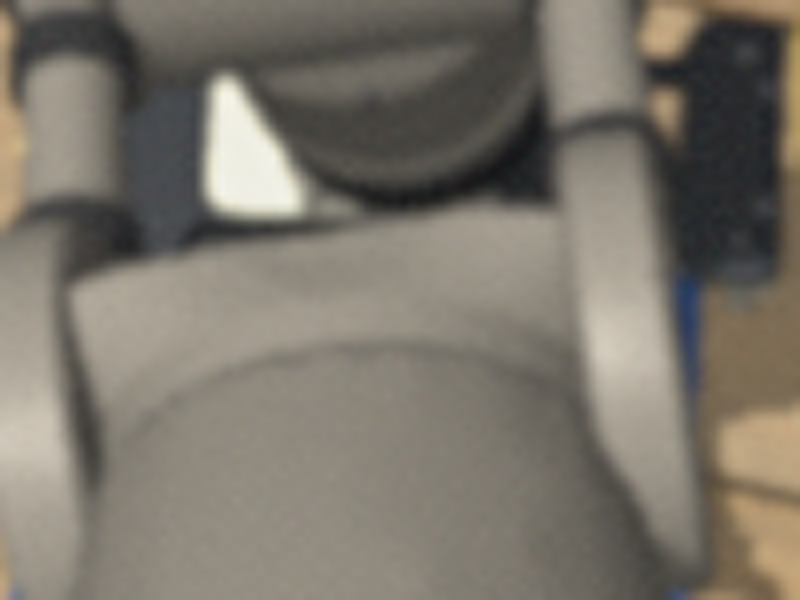

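View pics/s2z.png

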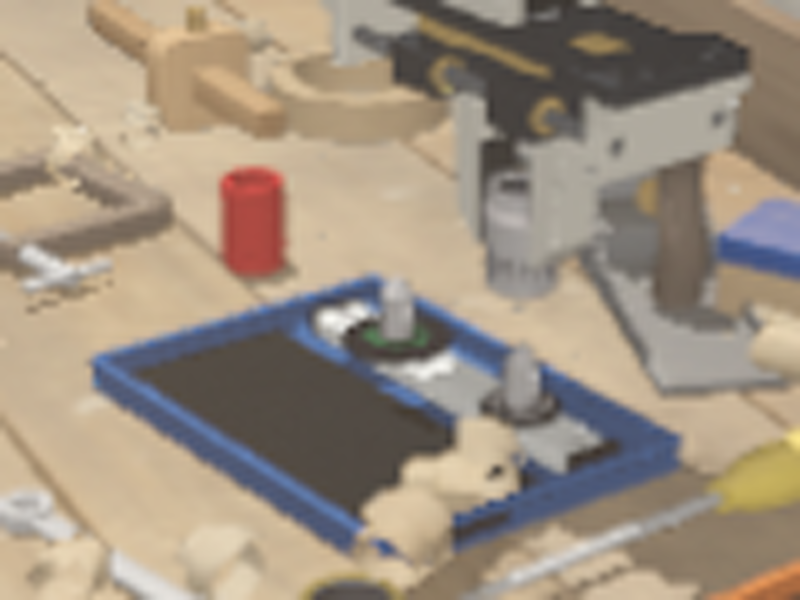

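Run:
```python
from h import *
im=cv2.imread("pics/s2.png"); x0,y0,w,h=290,130,60,60; K=10
b=cv2.resize(im[y0:y0+h,x0:x0+w],None,fx=K,fy=K,interpolation=cv2.INTER_CUBIC)
def dr(P,col):
    for (u,v) in proj("scene",P): cv2.circle(b,(int((u-x0+.5)*K),int((v-y0+.5)*K)),1,col,-1)
def circ(x,y,z,r): a=np.linspace(0,2*np.pi,80); return np.c_[x+r*np.cos(a),y+r*np.sin(a),0*a+z]/1000
cx,cy=636.2,168.9
dr(circ(cx,cy,17,18),(0,0,255)); dr(circ(cx,cy,45,1),(0,0,255)); dr(np.c_[[cx]*30,[cy]*30,np.linspace(17,45,30)]/1000,(0,0,255))
dr(circ(635.4,169.2,72,16),(0,255,0)); dr(circ(635.4,169.2,118,16),(0,255,0))
cv2.imwrite("pics/ov2.png",b)
```

```text
(no output)
```

View pics/ov2.png

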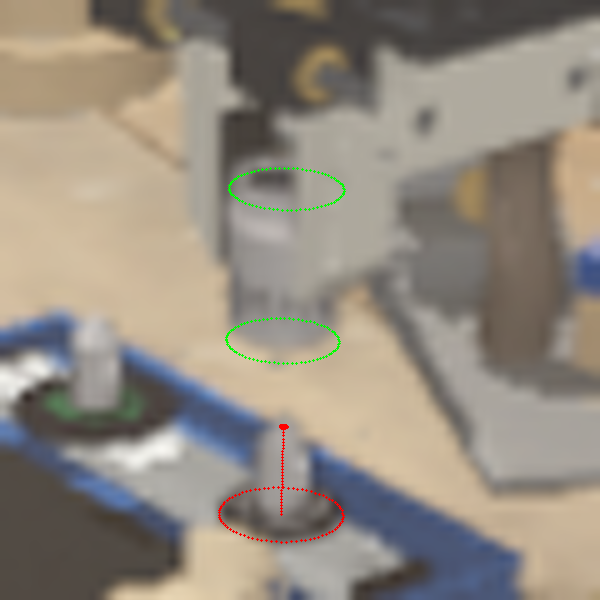

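Run:
```python
from h import *
im=cv2.imread("pics/top0.png")
def panel(x0,y0,w,h,K,items,fn,cam="top",im=im):
    b=cv2.resize(im[y0:y0+h,x0:x0+w],None,fx=K,fy=K,interpolation=cv2.INTER_CUBIC)
    for (x,y,z,r,c) in items:
        a=np.linspace(0,2*np.pi,60); P=np.c_[x+r*np.cos(a),y+r*np.sin(a),0*a+z]/1000
        for (u,v) in proj(cam,P): cv2.circle(b,(int((u-x0+.5)*K),int((v-y0+.5)*K)),1,c,-1)
    cv2.imwrite(fn,b); return b
G=(0,255,0);R=(0,0,255)
a=panel(165,205,30,30,13,[(496.1,424.1,46,16,G),(496.1,424.1,46,1,G),(494,423.2,46,16,R)],"pics/a.png")
c=panel(262,150,30,30,13,[(636.2,168.9,17,18,G),(636.2,168.9,45,4,G)],"pics/b.png")
cv2.imwrite("pics/ab.png",np.hstack([a,c]))
```

```text
(no output)
```

View pics/ab.png

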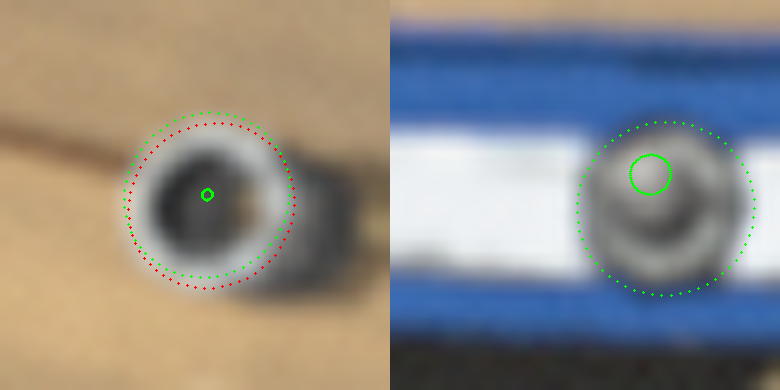

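```bash
cat >> h.py <<'E'
def panel(x0,y0,w,h,K,items,cam,im):
    b=cv2.resize(im[y0:y0+h,x0:x0+w],None,fx=K,fy=K,interpolation=cv2.INTER_CUBIC)
    for (x,y,z,r,c) in items:
        a=np.linspace(0,2*np.pi,60); P=np.c_[x+r*np.cos(a),y+r*np.sin(a),0*a+z]/1000
        for (u,v) in proj(cam,P): cv2.circle(b,(int((u-x0+.5)*K),int((v-y0+.5)*K)),1,c,-1)
    return b
G=(0,255,0);R=(0,0,255)
E
python3 - <<'E'
from h import *
im=cv2.imread("pics/s1.png")
u,v=proj("scene",[.494,.424,.023])[0].astype(int)
a=panel(u-15,v-15,30,30,13,[(493.6,424.7,46,16,G),(493.6,424.7,0,16,G),(496.1,424.1,46,16,R),(496.1,424.1,0,16,R)],"scene",im)
im=cv2.imread("pics/s2.png")
u,v=proj("scene",[.636,.169,.095])[0].astype(int)
c=panel(u-15,v-15,30,30,13,[(635.4,169.2,72,16,G),(635.4,169.2,118,16,G)],"scene",im)
cv2.imwrite("pics/ab2.png",np.hstack([a,c]))
E
```

```text
(no output)
```

View pics/ab2.png

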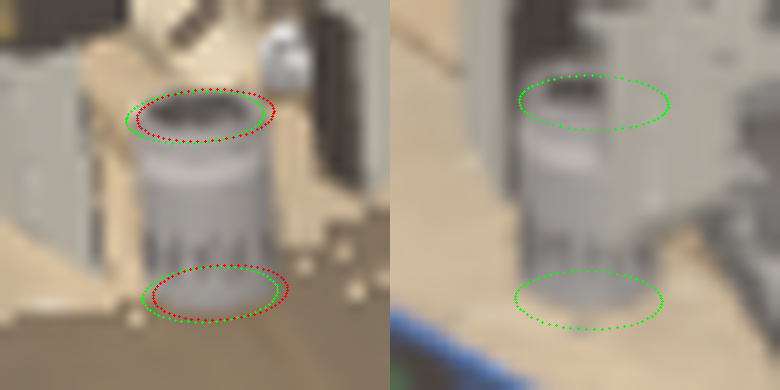

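```bash
python3 -m pendant '[[[1.2,0,0],0],[[1.2,0,14],0],[[1.2,0,24],0],[[1.2,0,24],0]]'; python3 go.py 636.6 169 55 -3
python3 - <<'E'
from h import *
im=grab("scene","s3")
o=robot.observe(); x,y,z=o["tool_pos"]*1000; print(o["contact_force"])
u,v=proj("scene",[.636,.169,.06])[0].astype(int)
b=panel(u-20,v-15,40,30,18,[(x,y,z-16.5,16,G),(636.2,168.9,17,18,R),(636.2,168.9,17,7.5,R)],"scene",im)
cv2.imwrite("pics/s3z.png",b)
E
```

```text
time: 7.93
tool_pos: [0.6355, 0.1717, 0.0638]
tool_rot: [-3.134, -0.008, -0.049]
contact_force: [-0.8, 0.2, -3.1]
opening: 0.0307
[1.2 2.7 8.8] 0.2 dist 9 rows>= 0.2
t 7.9333 pos [635.5 171.7  63.8] yaw -2.8 q [0.14 0.73 1.33 0.01 1.07 1.76]
[ 0.19907371 -0.96063978 -0.96346562]
```

View pics/s3z.png

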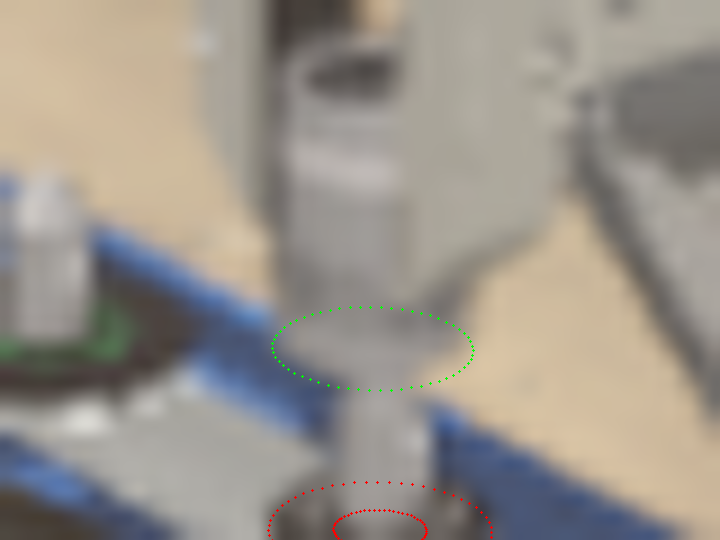

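```bash
python3 -m pendant '[[[1,2.5,0],0],[[1,2.5,0],0],[[1,2.5,0],0],[[1,2.5,0],0]]'; python3 go.py 636.6 169 55 -3;python3 -m pendant '[[[0,0,0],0],[[0,0,0],0],[[0,0,0],0]]'; python3 go.py 636.6 169 55 -3
```

```text
time: 8.32
tool_pos: [0.6372, 0.169, 0.0653]
tool_rot: [-3.134, -0.01, -0.049]
contact_force: [0.1, 0.1, -2.1]
opening: 0.0306
[-0.7  0.1 10.3] 0.2 dist 10 rows>= 0.2
t 8.3167 pos [637.2 169.   65.3] yaw -2.8 q [0.14 0.73 1.33 0.01 1.08 1.76]
time: 8.57
tool_pos: [0.6374, 0.1689, 0.0656]
tool_rot: [-3.133, -0.011, -0.049]
contact_force: [-0.1, -0.4, -1.0]
opening: 0.0305
[-0.9  0.  10.5] 0.2 dist 11 rows>= 0.3
t 8.5667 pos [637.4 168.9  65.6] yaw -2.8 q [0.14 0.73 1.33 0.01 1.08 1.76]
```

```bash
python3 -m pendant '[[[-0.8,0,6],0],[[-0.8,0,12],0],[[-0.8,0,14],0],[[-0.8,0,14],0],[[-0.8,0,14],0]]'; python3 go.py 636.6 169 44.5 -3
python3 - <<'E'
from h import *
im=grab("scene","s4")
o=robot.observe(); x,y,z=o["tool_pos"]*1000; print(o["contact_force"])
u,v=proj("scene",[.636,.169,.05])[0].astype(int)
b=panel(u-20,v-15,40,30,18,[(x,y,z-16.5,16,G),(636.2,168.9,17,18,R),(636.2,168.9,17,7.5,R)],"scene",im)
cv2.imwrite("pics/s4z.png",b)
E
```

```text
time: 8.98
tool_pos: [0.6365, 0.169, 0.051]
tool_rot: [-3.134, -0.01, -0.049]
contact_force: [0.7, 0.7, -1.1]
opening: 0.0307
[0.  0.1 6.5] 0.2 dist 7 rows>= 0.2
t 8.9833 pos [636.5 169.   51. ] yaw -2.8 q [0.14 0.74 1.34 0.01 1.05 1.76]
[ 0.07654391  0.9626136  -1.92113571]
```

View pics/s4z.png

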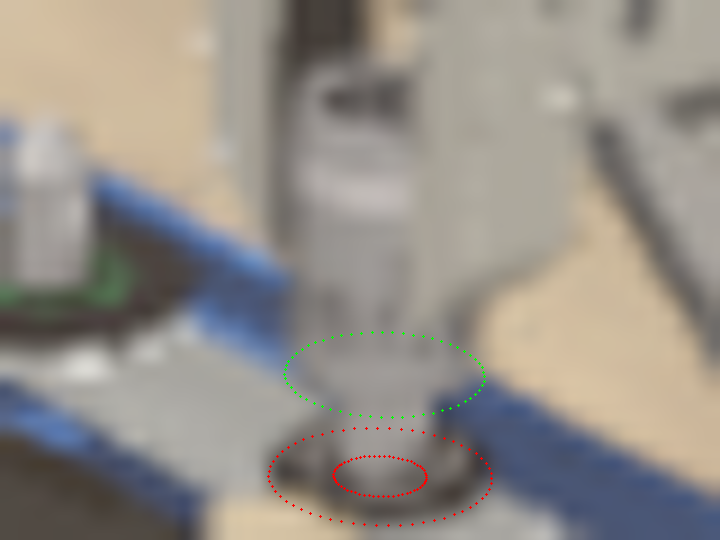

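```bash
python3 -m pendant '[[[0,0,4],0],[[0,0,8],0],[[0,0,9],0],[[0,0,9],0]]' - 60; python3 go.py 636.6 169 33.5 -3; python3 -m pendant '[[[0,0,2],0],[[0,0,4],0],[[0,0,4],0],[[0,0,4],0]]'; python3 go.py 636.6 169 33.5 -3
```

```text
time: 9.37
tool_pos: [0.6371, 0.1695, 0.0421]
tool_rot: [-3.133, -0.011, -0.049]
contact_force: [2.2, 2.3, -3.6]
opening: 0.0303
[-0.6  0.6  8.6] 0.2 dist 9 rows>= 0.2
t 9.3667 pos [637.1 169.5  42.1] yaw -2.8 q [0.14 0.75 1.35 0.01 1.03 1.76]
time: 9.7
tool_pos: [0.637, 0.1696, 0.0373]
tool_rot: [-3.133, -0.011, -0.049]
contact_force: [2.1, 2.9, -4.6]
opening: 0.0305
[-0.4  0.7  3.8] 0.2 dist 4 rows>= 0.1
t 9.7 pos [637.  169.6  37.3] yaw -2.8 q [0.14 0.76 1.35 0.01 1.02 1.76]
```

```bash
cat > look.py <<'E'
from h import *
import sys
# look.py tag cam x y z(mm) k off r
t,cam=sys.argv[1:3]; X=[float(v) for v in sys.argv[3:6]]; w=int(sys.argv[6]) if len(sys.argv)>6 else 40
im=grab(cam,t+"f"); u,v=proj(cam,np.array(X)/1000)[0].astype(int); h=int(w*.75)
x0=min(max(u-w//2,0),640-w); y0=min(max(v-h//2,0),400-h)
zoom(im,x0,y0,w,h,t); print("crop",x0,y0,"k",min(800/w,600/h),"force",np.round(robot.observe()["contact_force"],1))
E
python3 look.py s5 scene 636 169 50
```

```text
crop 297 155 k 20.0 force [ 2.6  2.7 -5.8]
```

View pics/s5.png

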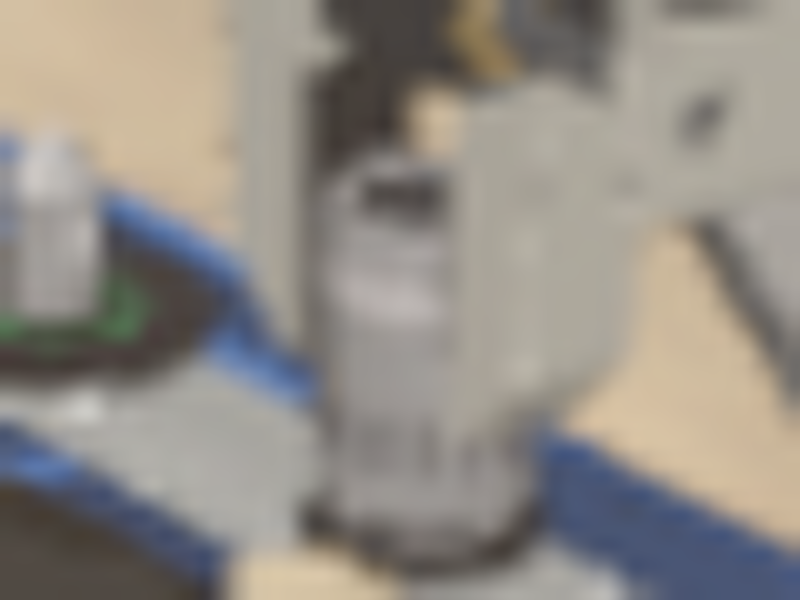

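```bash
python3 -m pendant '[[[-0.4,0.6,3],0],[[-0.4,0.6,5],0],[[-0.4,0.6,5],0],[[-0.4,0.6,5],0]]'; python3 -m pendant '[[[0,0,2],0],[[0,0,4],0],[[0,0,4],0]]';python3 go.py 636.6 169 33.5 -3
```

```text
time: 10.08
tool_pos: [0.6367, 0.1693, 0.0335]
tool_rot: [-3.133, -0.011, -0.049]
contact_force: [-1.4, 2.0, 6.6]
opening: 0.0305
time: 10.33
tool_pos: [0.6369, 0.1694, 0.0333]
tool_rot: [-3.133, -0.013, -0.049]
contact_force: [-8.4, 0.2, 23.1]
opening: 0.0304
[-0.2  0.4 -0.2] 0.2 dist 1 rows>= 0.0
t 10.3333 pos [636.9 169.4  33.3] yaw -2.8 q [0.14 0.76 1.36 0.01 1.01 1.76]
```

```bash
python3 -m pendant '[[[0,0,-1],0],[[0,0,-1],0],[[0,0,-1],0],[[0,0,-1],0],[[0,0,-40],0],[[0,0,-80],0],[[0,0,-110],0],[[0,0,-130],0],[[0,0,-130],0]]' 0.6; python3 go.py 512.5 -312 150 90 512.5 -312 25 90; python3 look.py s6 scene 636 169 50 80
```

```text
time: 11.08
tool_pos: [0.6374, 0.1685, 0.1685]
tool_rot: [-3.131, -0.021, -0.049]
contact_force: [0.6, -0.5, 0.4]
opening: 0.0549
[-101.7  486.1   11.2] -92.8 dist 497 rows>= 13.0
[-104.4  487.4  136.2] -92.8 dist 517 rows>= 13.0
t 11.0833 pos [637.4 168.5 168.5] yaw -2.8 q [0.14 0.62 1.22 0.01 1.27 1.76]
crop 277 140 k 10.0 force [ 0.6 -0.2 -0.1]
```

View pics/s6.png

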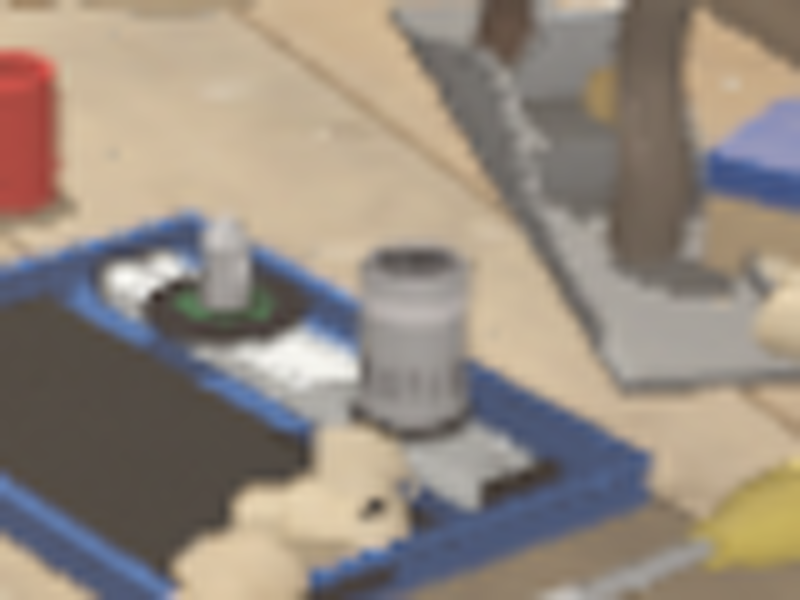

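```bash
python3 -m pendant '[[[-102,486,11],-93],[[-102,486,11],-93],[[-102,486,11],-93],[[-102,486,11],-93],[[-102,486,11],-93],[[-102,486,11],-93],[[-102,486,11],-93],[[-102,486,11],-93],[[-102,486,11],-93],[[-102,486,11],-93]]' 0.85; python3 go.py 512.5 -312 90 90 512.5 -312 25 90;python3 look.py t6 top 512 -312 50 60
```

```text
time: 11.97
tool_pos: [0.5359, -0.2119, 0.1492]
tool_rot: [3.134, -0.014, 1.131]
contact_force: [0.7, -0.2, 0.5]
opening: 0.0782
[-101.4   21.    57.9] -25.2 dist 119 rows>= 3.5
[-102.3   20.5  122.9] -25.2 dist 161 rows>= 3.9
t 11.9667 pos [ 535.9 -211.9  149.2] yaw 64.8 q [-0.52  0.5   1.5   0.02  1.14 -0.08]
crop 444 184 k 13.333333333333334 force [-1.  -5.7 -0.2]
```

View pics/t6.png

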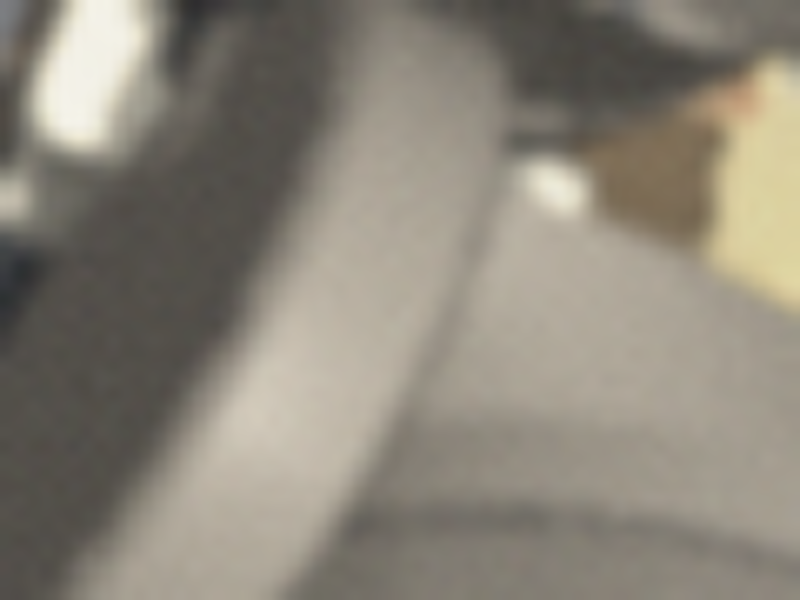

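Run:
```python
from h import *
im=cv2.imread("pics/top0.png")
a=panel(460,190,30,30,13,[(512.5,-312,62,24,R),(512.5,-312,0,24,G)],"top",im)
b=panel(325,228,30,30,13,[(431.8,34,54,19.5,R),(431.8,34,0,19.5,G)],"top",im)
cv2.imwrite("pics/ab3.png",np.hstack([a,b]))
```

```text
(no output)
```

View pics/ab3.png

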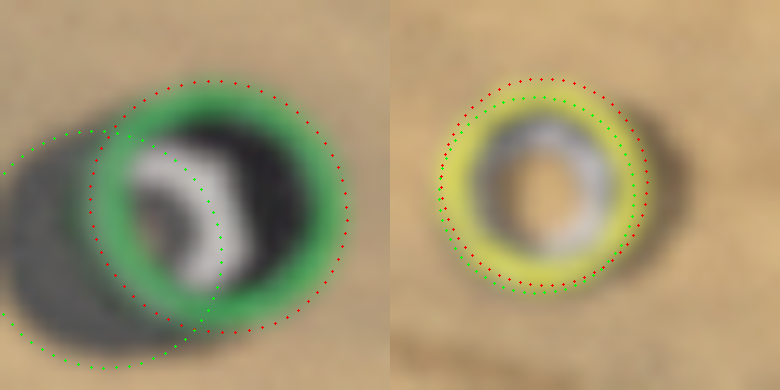

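```bash
python3 -m pendant '[[[-100,21,40],-25],[[-100,21,40],-25],[[-100,21,40],-25],[[-100,21,40],-25],[[-100,21,58],-25],[[-100,21,90],-25],[[-100,21,123],-25],[[-100,21,123],-25],[[-100,21,123],-25],[[-100,21,123],-25]]'; python3 go.py 512.8 -310.7 25 90;python3 look.py s7 scene 512 -312 30 120
```

```text
time: 12.85
tool_pos: [0.5134, -0.3178, 0.0256]
tool_rot: [3.129, -0.006, 1.575]
contact_force: [-0.4, -0.9, 0.1]
opening: 0.0781
[ 7.1 -0.6  0.6] 0.3 dist 7 rows>= 0.2
t 12.85 pos [ 513.4 -317.8   25.6] yaw 90.3 q [-0.69  0.69  1.53  0.02  0.91 -0.7 ]
crop 376 230 k 6.666666666666667 force [ 0.2  0.2 -0.1]
```

View pics/s7.png

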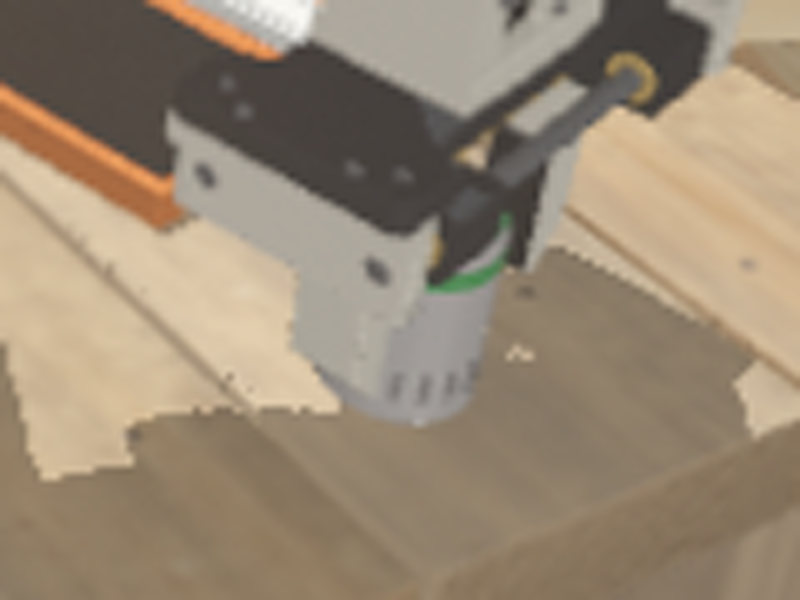

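```bash
python3 -m pendant '[[[7,-0.5,0],0],[[7,-0.5,0],0],[[7,-0.5,0],0],[[7,-0.5,0],0]]'; python3 go.py 512.8 -310.7 25 90; python3 -m pendant '[[[0,0,0],0],[[0,0,0],0],[[0,0,0],0],[[0,0,0],0],[[0,0,0],0],[[0,0,0],0],[[0,0,0],0]]' 0 6;python3 go.py 512.8 -310.7 25 0
```

```text
time: 13.23
tool_pos: [0.5138, -0.3113, 0.0275]
tool_rot: [3.126, -0.003, 1.576]
contact_force: [0.6, -0.3, -0.6]
opening: 0.078
[ 0.6 -1.   2.5] 0.3 dist 3 rows>= 0.1
t 13.2333 pos [ 513.8 -311.3   27.5] yaw 90.3 q [-0.68  0.69  1.54  0.02  0.9  -0.69]
time: 13.82
tool_pos: [0.5138, -0.3113, 0.0275]
tool_rot: [3.126, -0.003, 1.576]
contact_force: [0.1, 0.6, 0.5]
opening: 0.0489
[ 0.6 -1.   2.5] 90.3 dist 3 rows>= 12.6
t 13.8167 pos [ 513.8 -311.3   27.5] yaw 90.3 q [-0.68  0.69  1.54  0.02  0.9  -0.69]
```

```bash
python3 -m pendant '[[[0,0,0],0],[[0,0,0],0],[[0,0,0],30],[[0,0,0],90],[[0,0,0],90],[[0,0,0],90],[[0,0,0],90],[[0,0,0],90],[[0,0,0],90],[[0,0,0],90]]' 0.8; python3 go.py 513.8 -311 25 0
```

```text
time: 14.65
tool_pos: [0.5137, -0.3112, 0.0274]
tool_rot: [3.136, -0.015, 0.57]
contact_force: [-0.1, 0.1, 0.7]
opening: 0.0739
[ 0.1 -0.2  2.4] 32.6 dist 2 rows>= 4.6
t 14.65 pos [ 513.7 -311.2   27.4] yaw 32.6 q [-0.68  0.69  1.54  0.02  0.9   0.31]
```

```bash
python3 -m pendant '[[[0,0,2],33],[[0,0,2],33],[[0,0,2],33],[[0,0,2],33],[[0,0,2],33],[[0,0,2],33],[[0,0,2],33]]'; python3 -m pendant '[[[0,0,0],0],[[0,0,0],0],[[0,0,0],0],[[0,0,0],0],[[0,0,0],0],[[0,0,0],0],[[0,0,0],0]]' 0 60;  python3 go.py 513.8 -311.2 150 0
```

```text
time: 15.23
tool_pos: [0.5138, -0.3112, 0.0254]
tool_rot: [-3.138, -0.015, -0.004]
contact_force: [-0.7, 0.4, 0.6]
opening: 0.0734
time: 15.82
tool_pos: [0.5138, -0.3113, 0.0254]
tool_rot: [-3.138, -0.015, -0.003]
contact_force: [-0.0, -0.7, 0.4]
opening: 0.0469
[   1.9   -0.5 -124.6] -0.2 dist 125 rows>= 3.0
t 15.8167 pos [ 513.8 -311.3   25.4] yaw -0.2 q [-0.68  0.69  1.55  0.02  0.9   0.89]
```

```bash
python3 -m pendant '[[[2,0,-40],0],[[2,0,-80],0],[[2,0,-125],0],[[2,0,-125],0],[[2,0,-125],0]]'; python3 go.py 641.5 259.2 140 -3
```

```text
time: 16.23
tool_pos: [0.5149, -0.3126, 0.1532]
tool_rot: [3.141, -0.02, -0.003]
contact_force: [-0.1, -0.1, -3.5]
opening: 0.0469
[ 124.4 -572.2   15.6] 2.8 dist 586 rows>= 14.0
t 16.2333 pos [ 514.9 -312.6  153.2] yaw -0.2 q [-0.68  0.54  1.42  0.01  1.17  0.89]
```

```bash
python3 look.py s8 scene 512 -312 150 160
```

```text
crop 367 163 k 5.0 force [-0.2  0.3 -3.1]
```

View pics/s8.png

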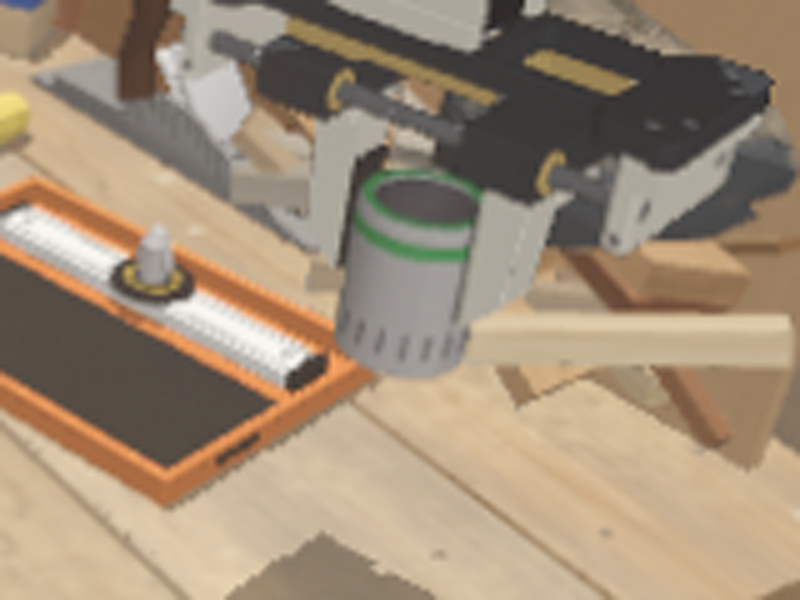

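```bash
python3 -m pendant '[[[124,-572,10],3],[[124,-572,10],3],[[124,-572,10],3],[[124,-572,10],3],[[124,-572,10],3],[[124,-572,10],3],[[124,-572,10],3],[[124,-572,10],3],[[124,-572,10],3],[[124,-572,10],3]]'; python3 go.py 641.5 259.2 140 -3
```

```text
time: 17.12
tool_pos: [0.6018, 0.0972, 0.1429]
tool_rot: [-3.138, -0.01, -0.056]
contact_force: [1.1, -0.1, -3.2]
opening: 0.0471
[  30.6 -163.9    3.7] -0.2 dist 167 rows>= 4.0
t 17.1167 pos [601.8  97.2 142.9] yaw -3.2 q [0.03 0.56 1.41 0.   1.16 1.66]
```

```bash
python3 -m pendant '[[[30.6,-164,4],0],[[30.6,-164,4],0],[[30.6,-164,4],0],[[30.6,-164,4],0],[[30.6,-164,4],0],[[30.6,-164,4],0],[[30.6,-164,4],0]]'; python3 go.py 641.5 259.2 95 -3
```

```text
time: 17.7
tool_pos: [0.6401, 0.2588, 0.1365]
tool_rot: [-3.141, -0.005, -0.055]
contact_force: [-0.8, -0.4, -2.4]
opening: 0.0468
[ 1.2 -0.4 41.5] -0.1 dist 42 rows>= 1.0
t 17.7 pos [640.1 258.8 136.5] yaw -3.1 q [ 0.27  0.72  1.13 -0.    1.29  1.9 ]
```

```bash
python3 -m pendant '[[[1.2,-0.4,20],0],[[1.2,-0.4,42],0],[[1.2,-0.4,55],0],[[1.2,-0.4,58],0],[[1.2,-0.4,58],0],[[1.2,-0.4,58],0]]'; python3 go.py 641.5 259.2 78 -3
python3 - <<'E'
from h import *
im=grab("scene","s9")
o=robot.observe(); x,y,z=o["tool_pos"]*1000; print(o["contact_force"])
u,v=proj("scene",[.641,.259,.06])[0].astype(int)
b=panel(u-22,v-17,44,33,18,[(x,y,z-25.4,24,G),(641,258.8,17,26,R),(641,258.8,45,3,R)],"scene",im)
cv2.imwrite("pics/s9z.png",b)
E
```

```text
time: 18.2
tool_pos: [0.642, 0.2581, 0.0791]
tool_rot: [-3.141, -0.005, -0.056]
contact_force: [0.7, 0.2, -1.9]
opening: 0.0469
[-0.6 -1.1  1.1] -0.2 dist 2 rows>= 0.0
t 18.2 pos [642.  258.1  79.1] yaw -3.2 q [ 0.27  0.77  1.19 -0.    1.17  1.9 ]
[-0.28237439  0.08229552 -3.32544029]
```

View pics/s9z.png

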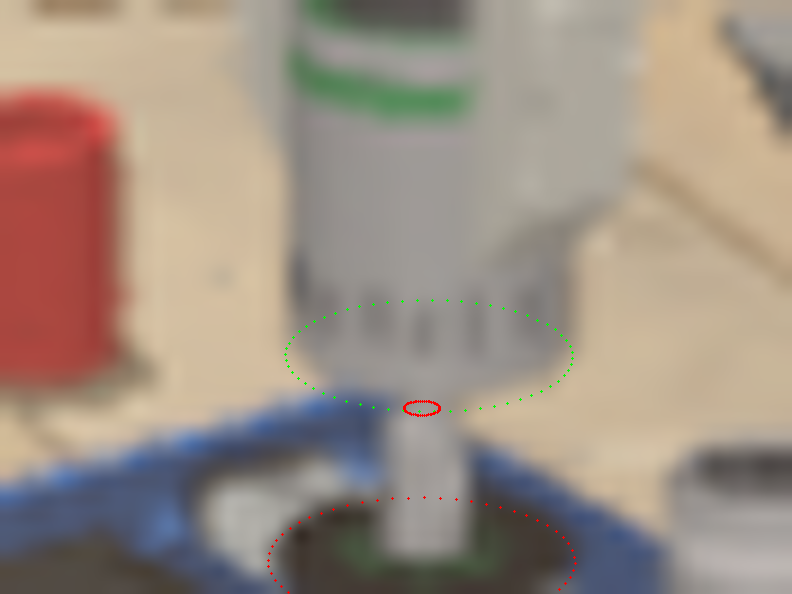

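```bash
python3 -m pendant '[[[-0.5,-1,0],0],[[-0.5,-1,0],0],[[-0.5,-1,8],0],[[-0.5,-1,14],0],[[-0.5,-1,18],0],[[-0.5,-1,18],0],[[-0.5,-1,18],0]]'; python3 go.py 641.5 259.2 42.4 -3; python3 look.py s10 scene 641 259 50 60
```

```text
time: 18.83
tool_pos: [0.6417, 0.2595, 0.061]
tool_rot: [-3.141, -0.005, -0.056]
contact_force: [-0.6, 0.1, -1.8]
opening: 0.047
[-0.2  0.3 18.6] -0.2 dist 19 rows>= 0.4
t 18.8333 pos [641.7 259.5  61. ] yaw -3.2 q [ 0.27  0.79  1.21 -0.    1.14  1.9 ]
crop 268 138 k 13.333333333333334 force [ 0.6  0.3 -2.9]
```

View pics/s10.png

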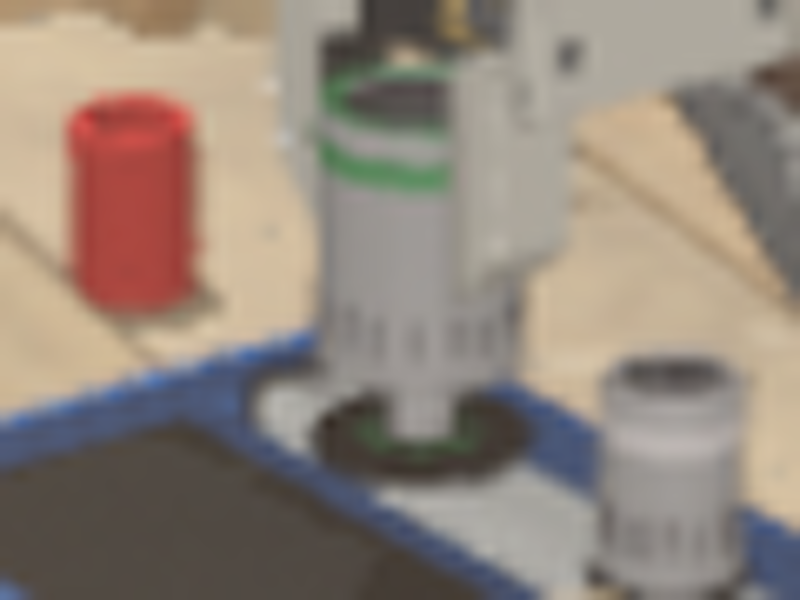

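Centred on the stud, free. Press down.

```bash
python3 -m pendant '[[[0,0,5],0],[[0,0,9],0],[[0,0,12],0],[[0,0,15],0],[[0,0,17],0],[[0,0,19],0],[[0,0,19],0],[[0,0,19],0]]'; python3 -m pendant '[[[0,0,2],0],[[0,0,4],0],[[0,0,4],0],[[0,0,4],0]]'; python3 go.py 641.5 259.2 42.4 -3
```

```text
time: 19.55
tool_pos: [0.6418, 0.2596, 0.0426]
tool_rot: [-3.14, -0.006, -0.056]
contact_force: [-2.8, -0.1, 2.4]
opening: 0.0467
time: 19.88
tool_pos: [0.6418, 0.2596, 0.0424]
tool_rot: [-3.14, -0.007, -0.055]
contact_force: [-10.3, -2.7, 21.4]
opening: 0.0469
[-0.3  0.5  0. ] -0.2 dist 1 rows>= 0.0
t 19.8833 pos [641.8 259.6  42.4] yaw -3.2 q [ 0.27  0.81  1.22 -0.    1.1   1.9 ]
```

```bash
python3 -m pendant '[[[0,0,-2],0],[[0,0,-2],0],[[0,0,-2],0],[[0,0,-2],0],[[0,0,-40],0],[[0,0,-80],0],[[0,0,-120],0],[[0,0,-130],0],[[0,0,-130],0]]' 0.7; python3 look.py s11 scene 636 220 50 80; python3 go.py 428.6 -108 160 80.7
```

```text
time: 20.63
tool_pos: [0.643, 0.26, 0.1769]
tool_rot: [-3.138, -0.015, -0.055]
contact_force: [0.8, 1.4, -0.3]
opening: 0.0644
crop 266 135 k 10.0 force [-0.3 -0.3 -0.7]
[-192.4  378.9   10.8] -83.9 dist 425 rows>= 11.7
t 20.6833 pos [641.6 259.7 173.7] yaw -3.2 q [ 0.27  0.69  1.08 -0.    1.36  1.9 ]
```

View pics/s11.png

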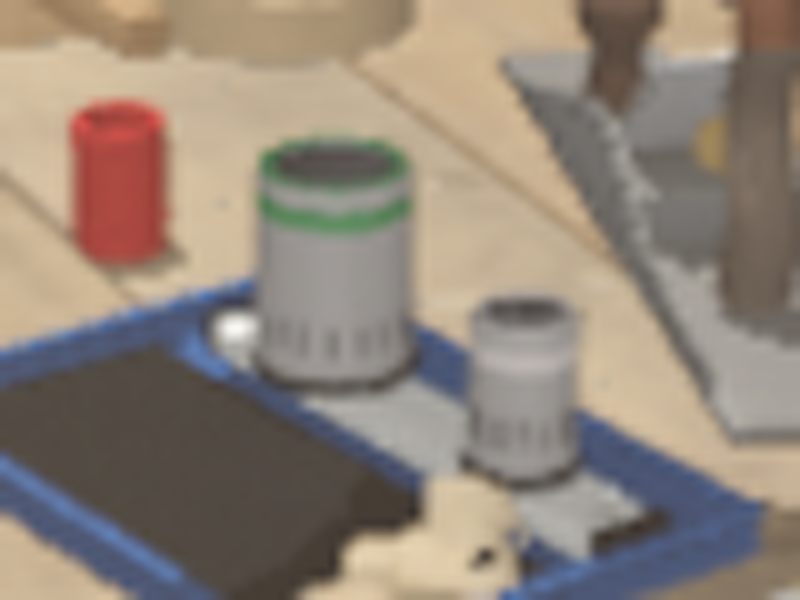

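Run:
```python
from h import *
def tray(P): 
    d=(P[:2]*1000-[595.3,216.7]); a=np.radians(-3.2); return np.round([np.cos(a)*d[0]+np.sin(a)*d[1],-np.sin(a)*d[0]+np.cos(a)*d[1]],0)
for z in (.005,.015,.03):
  print(z,"scene",[tray(unproj("scene",[p],z)[0]) for p in [(313,185),(318,183),(301,189),(305,191)]],
  "top",[tray(unproj("top",[p],z)[0]) for p in [(296,180),(290,180),(303,187),(291,195),(296,203),(308,212)]])
im=cv2.imread("pics/s11f.png"); zoom(im,250,150,100,75,"s11b")
```

```text
0.005 scene [array([ 31., -39.]), array([ 52., -38.]), array([-12., -39.]), array([-10., -56.])] top [array([  8., -81.]), array([  8., -65.]), array([ -10., -101.]), array([-33., -70.]), array([-53., -84.]), array([ -76., -116.])]
0.015 scene [array([ 19., -55.]), array([ 38., -53.]), array([-24., -54.]), array([-22., -71.])] top [array([  6., -82.]), array([  6., -66.]), array([ -12., -101.]), array([-34., -71.]), array([-55., -85.]), array([ -77., -117.])]
0.03 scene [array([ -0., -78.]), array([ 19., -77.]), array([-42., -78.]), array([-40., -94.])] top [array([  3., -83.]), array([  3., -68.]), array([ -15., -102.]), array([-37., -72.]), array([-57., -86.]), array([ -79., -118.])]
```

View pics/s11b.png

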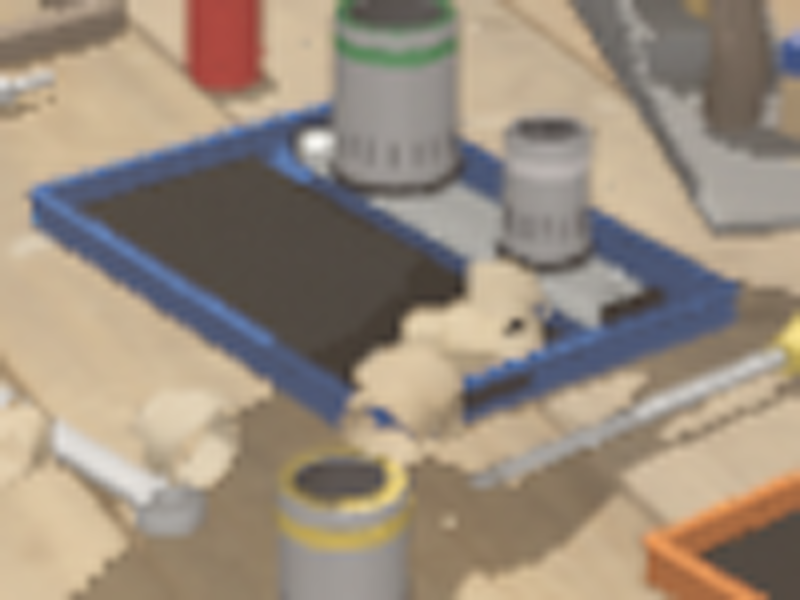

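```bash
python3 -m pendant '[[[-185,370,10],-84],[[-185,370,10],-84],[[-185,370,10],-84],[[-185,370,10],-84],[[-185,370,10],-84],[[-185,370,10],-84],[[-185,370,10],-84],[[-185,370,10],-84],[[-185,370,10],-84],[[-185,370,10],-84]]' 0.65; python3 go.py 430.1 -99.1 100 80.7
```

```text
time: 21.52
tool_pos: [0.4449, -0.0824, 0.1595]
tool_rot: [3.138, -0.005, 1.126]
contact_force: [0.4, -0.6, -0.5]
opening: 0.0598
[-21.7  -6.4  59.3] -16.2 dist 63 rows>= 2.3
t 21.5167 pos [444.9 -82.4 159.5] yaw 64.5 q [-0.36  0.28  1.82  0.01  1.04  0.09]
```

```bash
python3 -m pendant '[[[-21.7,-6.4,59],-16],[[-21.7,-6.4,59],-16],[[-21.7,-6.4,59],-16],[[-21.7,-6.4,59],-16],[[-21.7,-6.4,59],-16],[[-21.7,-6.4,59],-16]]'; python3 go.py 430.1 -99.1 6 80.7; python3 look.py s12 scene 430 -108 30 110
```

```text
time: 22.02
tool_pos: [0.4302, -0.0989, 0.1]
tool_rot: [3.137, -0.004, 1.404]
contact_force: [0.0, 0.6, -0.7]
opening: 0.0598
[-0.6 -0.5 94. ] -0.3 dist 94 rows>= 2.3
t 22.0167 pos [430.2 -98.9 100. ] yaw 80.4 q [-0.4   0.35  1.92  0.01  0.87 -0.24]
crop 278 204 k 7.2727272727272725 force [-0.8  0.1  0.4]
```

View pics/s12.png

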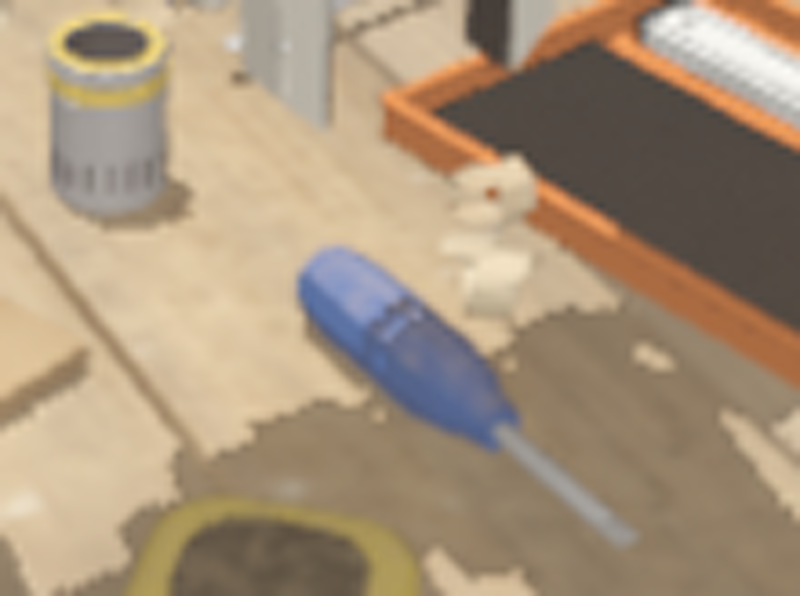

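```bash
python3 -m pendant '[[[-0.5,-0.5,40],0],[[-0.5,-0.5,75],0],[[-0.5,-0.5,94],0],[[-0.5,-0.5,94],0],[[-0.5,-0.5,94],0]]'; python3 go.py 430.1 -99.1 6 80.7;python3 -m pendant '[[[0,0,0],0],[[0,0,0],0],[[0,0,0],0],[[0,0,0],0],[[0,0,0],0],[[0,0,0],0],[[0,0,0],0]]' 0 40; python3 go.py 430.1 -99.1 140 80.7
```

```text
time: 22.48
tool_pos: [0.4303, -0.0986, 0.0062]
tool_rot: [3.138, -0.004, 1.405]
contact_force: [0.2, -0.2, 0.6]
opening: 0.0593
[-0.5 -0.1  0.2] -0.2 dist 1 rows>= 0.0
t 22.4833 pos [430.3 -98.6   6.2] yaw 80.5 q [-0.4   0.52  2.    0.01  0.61 -0.24]
time: 23.07
tool_pos: [0.4306, -0.0988, 0.0067]
tool_rot: [3.136, -0.004, 1.404]
contact_force: [-0.6, 0.8, 6.9]
opening: 0.0263
[ 1.000e-01  2.000e-01 -1.333e+02] -0.2 dist 133 rows>= 3.2
t 23.0667 pos [430.6 -98.8   6.7] yaw 80.5 q [-0.4   0.52  2.    0.01  0.61 -0.24]
```

```bash
python3 -m pendant '[[[0,0,-40],0],[[0,0,-80],0],[[0,0,-120],0],[[0,0,-135],0],[[0,0,-135],0]]'; python3 go.py 554.1 196 140 172
```

```text
time: 23.48
tool_pos: [0.432, -0.1, 0.1454]
tool_rot: [3.129, -0.002, 1.405]
contact_force: [1.4, 0.4, -0.6]
opening: 0.0264
[312.2  71.4   6.9] -91.5 dist 320 rows>= 12.8
t 23.4833 pos [ 432.  -100.   145.4] yaw 80.5 q [-0.4   0.28  1.87  0.01  0.98 -0.24]
```

```bash
python3 -m pendant '[[[312,71,5],-110],[[312,71,5],-110],[[312,71,5],-110],[[312,71,5],-110],[[312,71,5],-110],[[312,71,5],-110],[[312,71,5],-110],[[312,71,5],-110],[[312,71,5],-110],[[312,71,5],-110]]'; python3 go.py 554.1 196 140 -93.2
```

```text
time: 24.32
tool_pos: [0.5529, 0.1977, 0.1392]
tool_rot: [3.14, 0.007, 2.664]
contact_force: [-0.6, -0.5, -0.8]
opening: 0.0263
[-1.9 -1.  -0.7] -114.2 dist 2 rows>= 15.9
t 24.3167 pos [552.9 197.7 139.2] yaw 152.6 q [ 0.21  0.53  1.48 -0.    1.13 -0.88]
```

```bash
python3 -m pendant '[[[-1,-1,0],-114],[[-1,-1,0],-114],[[-1,-1,0],-114],[[-1,-1,0],-114],[[-1,-1,0],-114],[[-1,-1,0],-114],[[-1,-1,0],-114],[[-1,-1,0],-114],[[-1,-1,0],-114],[[-1,-1,0],-114]]'; python3 go.py 554.1 196 100 -93.2
```

```text
time: 25.15
tool_pos: [0.5523, 0.1961, 0.1371]
tool_rot: [-3.138, 0.002, -2.373]
contact_force: [-0.4, -0.4, -0.6]
opening: 0.0264
[-1.1 -1.2 37.1] -42.7 dist 37 rows>= 6.0
t 25.15 pos [552.3 196.1 137.1] yaw -135.9 q [ 0.21  0.53  1.48 -0.    1.13 -2.13]
```

```bash
python3 -m pendant '[[[-1,-1,0],-42.7],[[-1,-1,0],-42.7],[[-1,-1,0],-42.7],[[-1,-1,0],-42.7],[[-1,-1,10],-42.7],[[-1,-1,20],-42.7],[[-1,-1,36],-42.7],[[-1,-1,36],-42.7],[[-1,-1,36],-42.7]]'; python3 go.py 554.1 196 12 -93.2; python3 look.py s13 scene 580 216 60 140
```

```text
time: 25.9
tool_pos: [0.5526, 0.1957, 0.0991]
tool_rot: [3.142, -0.002, -1.628]
contact_force: [-0.8, 0.3, 0.4]
opening: 0.0267
[-0.5 -1.5 87.1] -0.1 dist 87 rows>= 2.1
t 25.9 pos [552.6 195.7  99.1] yaw -93.3 q [ 0.21  0.58  1.52 -0.    1.05 -2.87]
crop 222 115 k 5.714285714285714 force [-0.   0.1  0.4]
```

View pics/s13.png

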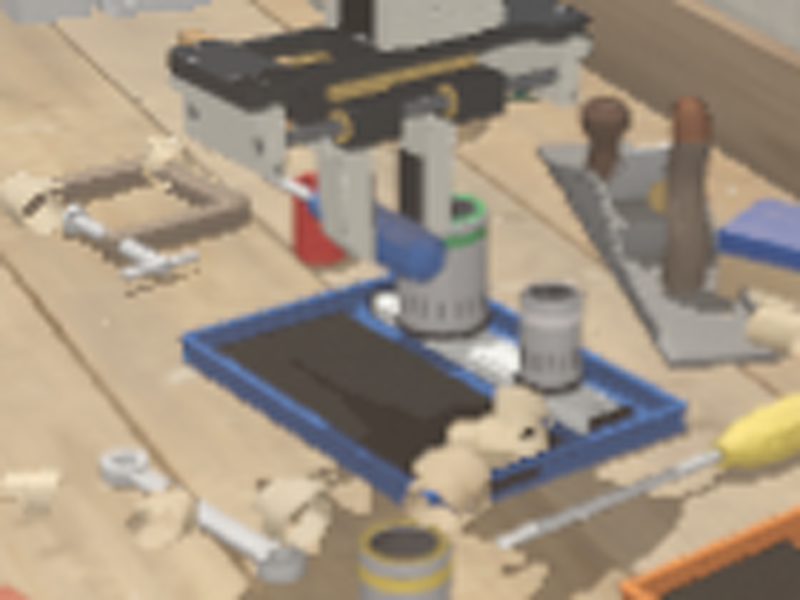

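```bash
python3 -m pendant '[[[0,-1.5,0],0],[[-0.5,-1.5,35],0],[[-0.5,-1.5,60],0],[[-0.5,-1.5,75],0],[[-0.5,-1.5,84],0],[[-0.5,-1.5,86],0],[[-0.5,-1.5,86],0],[[-0.5,-1.5,86],0]]'; python3 go.py 554.1 196 12 -93.2; python3 look.py s14 scene 580 216 60 140
```

```text
time: 26.62
tool_pos: [0.5561, 0.1964, 0.0155]
tool_rot: [-3.137, -0.001, -1.628]
contact_force: [0.4, 0.6, -0.6]
opening: 0.0264
[0.5 2.  3.5] -0.1 dist 4 rows>= 0.1
t 26.6167 pos [556.1 196.4  15.5] yaw -93.3 q [ 0.21  0.69  1.58 -0.    0.87 -2.87]
crop 222 115 k 5.714285714285714 force [-0.3 -0.1 -0.8]
```

View pics/s14.png

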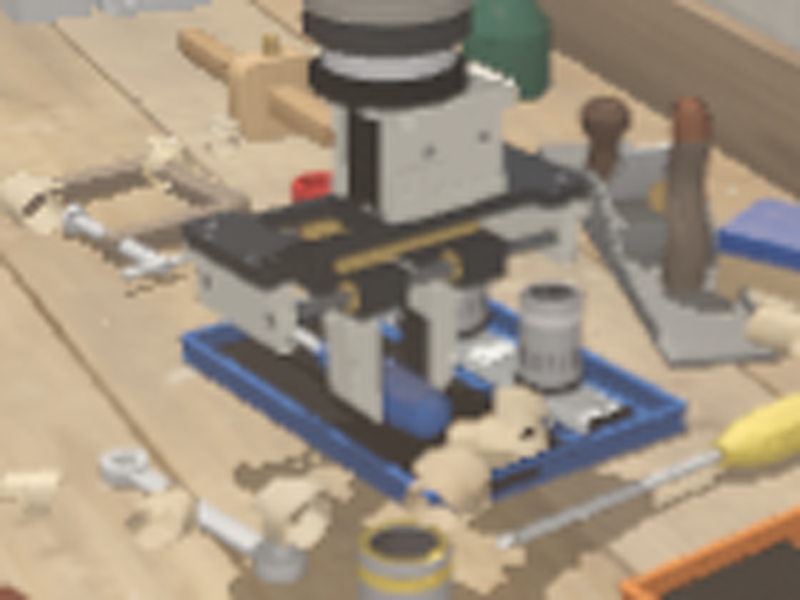

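```bash
python3 -m pendant '[[[0,0,2],0],[[0,0,3],0],[[0,0,3],0],[[0,0,3],0]]'; python3 -m pendant '[[[0,0,0],0],[[0,0,0],0],[[0,0,0],0],[[0,0,0],0],[[0,0,-35],0],[[0,0,-75],0],[[0,0,-115],0],[[0,0,-140],0],[[0,0,-140],0]]' 0.5;  python3 look.py s15 scene 580 216 60 140; python3 go.py 430.6 34.5 150 90
```

```text
time: 27.0
tool_pos: [0.5563, 0.1964, 0.0129]
tool_rot: [-3.136, -0.001, -1.628]
contact_force: [-0.1, -0.2, -1.4]
opening: 0.0263
time: 27.75
tool_pos: [0.5587, 0.1974, 0.1596]
tool_rot: [-3.125, 0.002, -1.628]
contact_force: [0.6, -0.0, 0.0]
opening: 0.0462
crop 222 115 k 5.714285714285714 force [ 0.1 -1.6 -0.7]
[169.5 117.3   4.8] 176.7 dist 206 rows>= 24.7
t 27.8 pos [557.3 197.  156.4] yaw -93.3 q [ 0.21  0.52  1.45 -0.    1.16 -2.87]
```

View pics/s15.png

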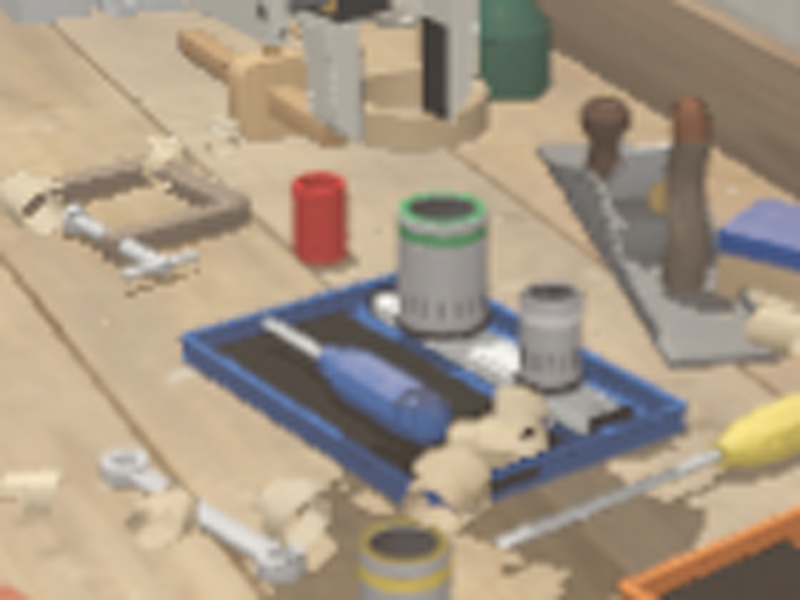

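```bash
python3 -m pendant '[[[169,117,5],110],[[169,117,5],110],[[169,117,5],110],[[169,117,5],110],[[169,117,5],110],[[169,117,5],110],[[169,117,5],110],[[169,117,5],110],[[169,117,5],110],[[169,117,5],110]]' 0.75; python3 go.py 431 34.7 140 90
```

```text
time: 28.63
tool_pos: [0.4299, 0.0349, 0.1486]
tool_rot: [-3.141, 0.007, -2.885]
contact_force: [-1.8, 0.1, -0.3]
opening: 0.069
[-0.9 -0.5  8.6] 104.7 dist 9 rows>= 14.6
t 28.6333 pos [429.9  34.9 148.6] yaw -165.3 q [-0.1   0.26  1.89  0.    0.99 -1.93]
```

```bash
python3 -m pendant '[[[0,0,9],105],[[0,0,9],105],[[0,0,9],105],[[0,0,9],105],[[0,0,9],105],[[0,0,9],105],[[0,0,9],105],[[0,0,9],105],[[0,0,9],105],[[0,0,9],105]]'; python3 go.py 431 34.7 90 90
```

```text
time: 29.47
tool_pos: [0.429, 0.035, 0.1382]
tool_rot: [3.137, 0.001, 2.149]
contact_force: [0.9, -0.7, 0.8]
opening: 0.0687
[-1.3  1.3 48.2] 33.1 dist 48 rows>= 4.6
t 29.4667 pos [429.   35.  138.2] yaw 123.1 q [-0.1   0.27  1.9   0.    0.96 -0.68]
```

```bash
python3 -m pendant '[[[-1.3,1.3,20],33],[[-1.3,1.3,40],33],[[-1.3,1.3,48],33],[[-1.3,1.3,48],33],[[-1.3,1.3,48],33],[[-1.3,1.3,80],33],[[-1.3,1.3,110],33],[[-1.3,1.3,117],33],[[-1.3,1.3,117],33],[[-1.3,1.3,117],33]]'; python3 go.py 431 34.7 21 90; python3 look.py s16 scene 431 35 30 100
```

```text
time: 30.3
tool_pos: [0.4309, 0.0348, 0.0211]
tool_rot: [3.139, -0.002, 1.573]
contact_force: [0.4, -0.4, 0.4]
opening: 0.0686
[-0.1  0.1  0.1] 0.1 dist 0 rows>= 0.0
t 30.3 pos [430.9  34.8  21.1] yaw 90.1 q [-0.1   0.48  2.02  0.    0.64 -0.1 ]
crop 242 182 k 8.0 force [-0.1  0.3  1.3]
```

View pics/s16.png

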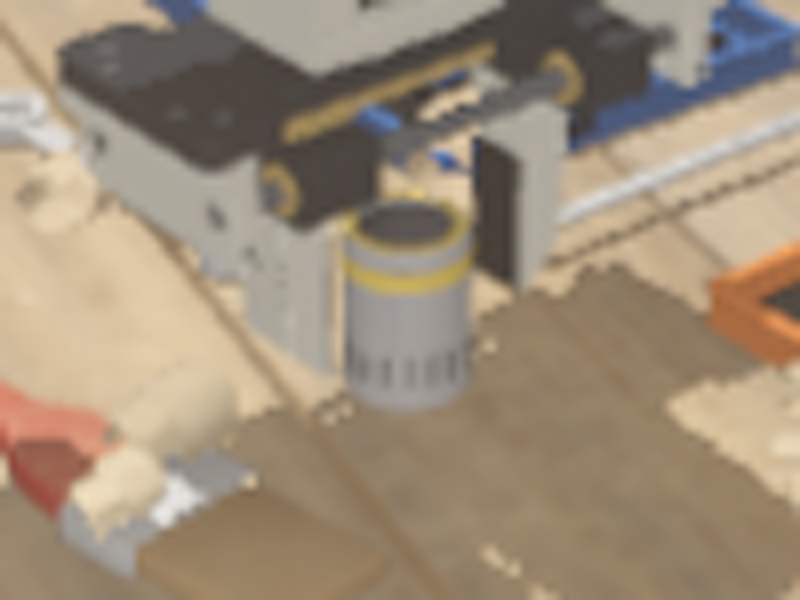

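```bash
python3 -m pendant '[[[0,0,0],0],[[0,0,0],0],[[0,0,0],0],[[0,0,0],0],[[0,0,0],0],[[0,0,0],0],[[0,0,0],0]]' 0 6; python3 -m pendant '[[[0,0,0],0],[[0,0,0],0],[[0,0,0],0],[[0,0,0],92],[[0,0,0],92],[[0,0,0],92],[[0,0,0],92],[[0,0,0],92],[[0,0,0],92],[[0,0,0],92]]' 0.7; python3 go.py 431 34.7 21 -2
```

```text
time: 30.93
tool_pos: [0.4318, 0.0348, 0.0221]
tool_rot: [3.136, -0.001, 1.573]
contact_force: [-0.3, 0.1, 5.3]
opening: 0.04
time: 31.77
tool_pos: [0.4318, 0.0348, 0.022]
tool_rot: [3.139, -0.005, 0.692]
contact_force: [0.2, -0.1, 0.2]
opening: 0.0641
[-0.6 -0.4  1. ] 41.6 dist 1 rows>= 5.8
t 31.7667 pos [431.8  34.8  22. ] yaw 39.6 q [-0.1   0.48  2.02  0.    0.64  0.78]
```

```bash
python3 -m pendant '[[[0,0,1],41],[[0,0,1],41],[[0,0,1],41],[[0,0,1],41],[[0,0,1],41],[[0,0,1],41],[[0,0,1],41],[[0,0,1],41]]'; python3 -m pendant '[[[0,0,0],0],[[0,0,0],0],[[0,0,0],0],[[0,0,0],0],[[0,0,0],0],[[0,0,0],0],[[0,0,0],0]]' 0 60; python3 go.py 431.8 34.7 140 -2
```

```text
time: 32.43
tool_pos: [0.4317, 0.0348, 0.0208]
tool_rot: [-3.14, -0.005, -0.021]
contact_force: [-0.2, -0.6, -0.1]
opening: 0.0641
time: 33.02
tool_pos: [0.4316, 0.0348, 0.0208]
tool_rot: [-3.14, -0.005, -0.021]
contact_force: [0.1, -1.0, -0.2]
opening: 0.0388
[ 7.000e-01 -1.000e-01 -1.192e+02] 0.8 dist 119 rows>= 2.9
t 33.0167 pos [431.6  34.8  20.8] yaw -1.2 q [-0.1   0.48  2.02  0.    0.64  1.49]
```

```bash
python3 -m pendant '[[[0,0,-40],0],[[0,0,-80],0],[[0,0,-115],0],[[0,0,-115],0],[[0,0,-115],0]]'; python3 go.py 642.2 -114.9 120 -2.1
```

```text
time: 33.43
tool_pos: [0.4321, 0.0346, 0.1373]
tool_rot: [-3.14, -0.009, -0.02]
contact_force: [0.1, 0.0, -2.2]
opening: 0.039
[212.9 145.2  19.2] 0.9 dist 258 rows>= 6.2
t 33.4333 pos [432.1  34.6 137.3] yaw -1.2 q [-0.1   0.28  1.9   0.    0.96  1.49]
```

```bash
python3 -m pendant '[[[213,145,10],1],[[213,145,10],1],[[213,145,10],1],[[213,145,10],1],[[213,145,10],1],[[213,145,10],1],[[213,145,19],1],[[213,145,19],1],[[213,145,19],1]]'; python3 go.py 642.2 -114.9 75 -2.1;python3 -m pendant '[[[0,0,0],0],[[0,0,20],0],[[0,0,40],0],[[0,0,43],0],[[0,0,43],0],[[0,0,43],0]]'; python3 go.py 642.2 -114.9 75 -2.1
python3 - <<'E'
from h import *
im=grab("scene","s17")
o=robot.observe(); x,y,z=o["tool_pos"]*1000; print(o["contact_force"])
u,v=proj("scene",[.642,-.115,.06])[0].astype(int)
b=panel(u-22,v-17,44,33,18,[(x,y,z-20.8,19.5,G),(641.7,-115.2,17,21.5,R),(641.7,-115.2,45,3,R)],"scene",im)
cv2.imwrite("pics/s17z.png",b)
E
```

```text
time: 34.18
tool_pos: [0.6405, -0.1144, 0.1168]
tool_rot: [-3.139, -0.003, -0.039]
contact_force: [-0.5, 0.4, -1.4]
opening: 0.0384
[ 1.6  0.5 41.8] -0.1 dist 42 rows>= 1.0
t 34.1833 pos [ 640.5 -114.4  116.8] yaw -2.2 q [-0.3   0.66  1.3   0.    1.18  1.31]
time: 34.68
tool_pos: [0.6406, -0.1138, 0.0748]
tool_rot: [-3.139, -0.004, -0.038]
contact_force: [-0.4, 0.3, -1.1]
opening: 0.0386
[ 1.6  1.  -0.2] -0.1 dist 2 rows>= 0.0
t 34.6833 pos [ 640.6 -113.8   74.8] yaw -2.2 q [-0.3   0.71  1.34  0.    1.09  1.31]
[ 0.33972115 -0.27075834 -1.29251382]
```

View pics/s17z.png

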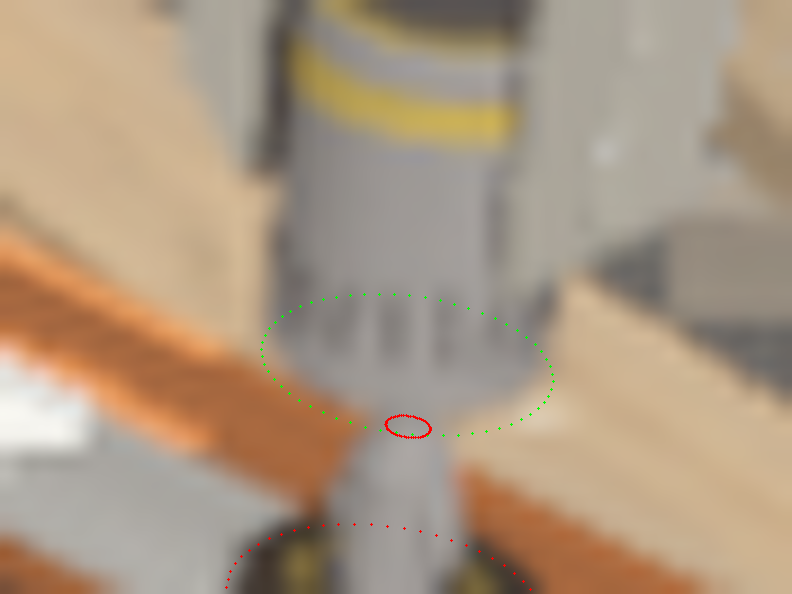

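```bash
python3 -m pendant '[[[1.5,0.8,0],0],[[1.5,0.8,0],0],[[1.5,0.8,6],0],[[1.5,0.8,12],0],[[1.5,0.8,17],0],[[1.5,0.8,17],0],[[1.5,0.8,17],0]]'; python3 go.py 642.2 -114.9 37.8 -2.1; python3 look.py s18 scene 641 -115 50 60
```

```text
time: 35.32
tool_pos: [0.6422, -0.1148, 0.0574]
tool_rot: [-3.139, -0.004, -0.038]
contact_force: [-0.2, 0.3, -0.5]
opening: 0.0387
[-0.1  0.2 19.6] -0.1 dist 20 rows>= 0.5
t 35.3167 pos [ 642.2 -114.8   57.4] yaw -2.2 q [-0.3   0.73  1.35  0.    1.06  1.31]
crop 368 185 k 13.333333333333334 force [-0.  -0.4 -1.3]
```

View pics/s18.png

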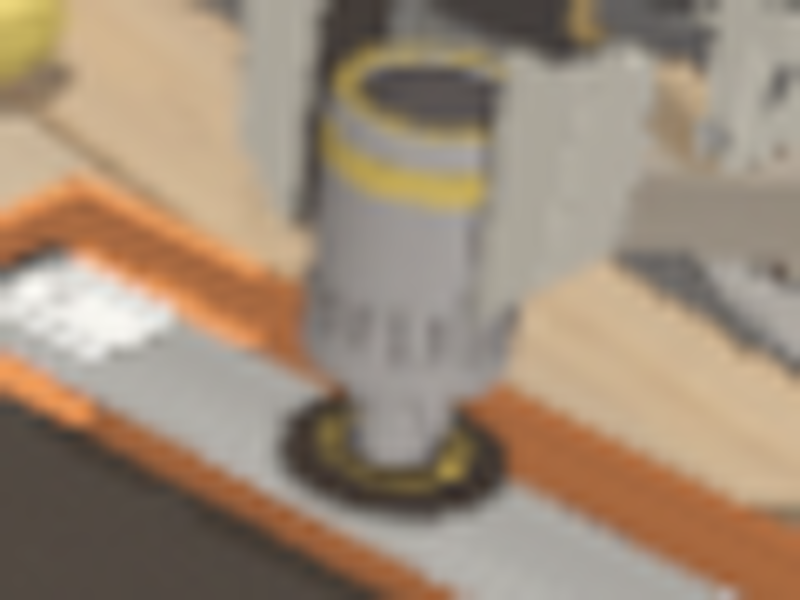

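```bash
python3 -m pendant '[[[0,0,5],0],[[0,0,9],0],[[0,0,12],0],[[0,0,15],0],[[0,0,17],0],[[0,0,20],0],[[0,0,20],0],[[0,0,20],0]]'; python3 -m pendant '[[[0,0,2],0],[[0,0,4],0],[[0,0,4],0],[[0,0,4],0]]'; python3 go.py 642.2 -114.9 37.8 -2.1
```

```text
time: 36.03
tool_pos: [0.6428, -0.1148, 0.0379]
tool_rot: [-3.139, -0.005, -0.038]
contact_force: [0.3, 0.2, 0.5]
opening: 0.0387
time: 36.37
tool_pos: [0.643, -0.1148, 0.0377]
tool_rot: [-3.14, -0.006, -0.038]
contact_force: [-10.0, 3.2, 25.5]
opening: 0.0387
[-0.8  0.1 -0.1] -0.1 dist 1 rows>= 0.0
t 36.3667 pos [ 643.  -114.8   37.7] yaw -2.2 q [-0.3   0.75  1.36  0.    1.02  1.31]
```

```bash
python3 -m pendant '[[[0,0,-2],0],[[0,0,-2],0],[[0,0,-2],0],[[0,0,-2],0],[[0,0,-40],0],[[0,0,-80],0],[[0,0,-120],0],[[0,0,-130],0],[[0,0,-130],0]]' 0.5
python3 - <<'E'
from h import *
im=grab("top","t19"); zoom(im,240,140,200,120,"t19z"); im2=cv2.imread("pics/top0.png")
k=zoom(im2,245,230,70,30,"t19s"); print(k)
P=unproj("top",[(254.6,245.3),(301.6,243.4)],.009)*1000; print(P.round(1), P.mean(0).round(1), np.degrees(np.arctan2(*(P[0]-P[1])[[1,0]])), np.linalg.norm(P[0]-P[1]))
E
python3 look.py s19 scene 520 0 40 200
```

```text
time: 37.12
tool_pos: [0.6441, -0.1156, 0.1717]
tool_rot: [-3.142, -0.014, -0.038]
contact_force: [-0.7, -0.1, 0.2]
opening: 0.0461
11.428571428571429
[[428.9 243.9   9. ]
 [431.  122.5   9. ]] [429.9 183.2   9. ] 91.02227456664006 121.42484486566698
crop 229 134 k 4.0 force [-0.5  0.1 -0.4]
```

View pics/t19z.png

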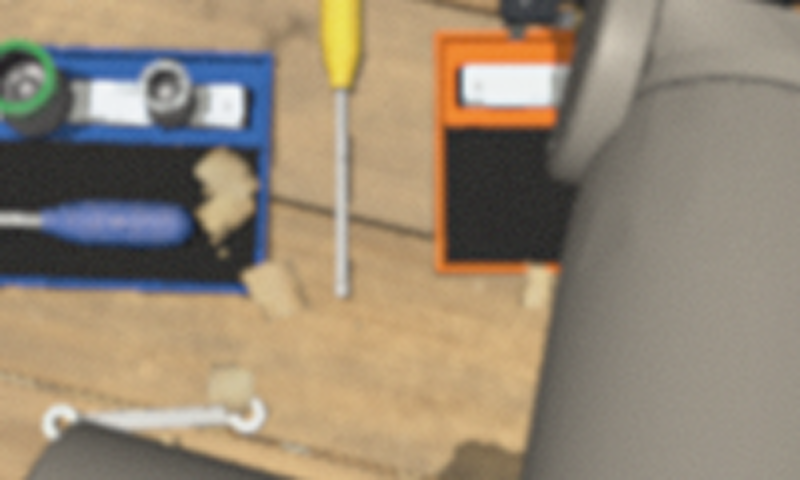

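View pics/t19s.png

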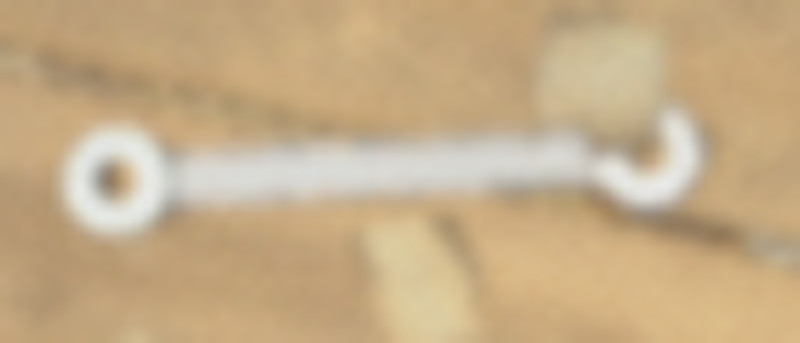

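View pics/s19.png

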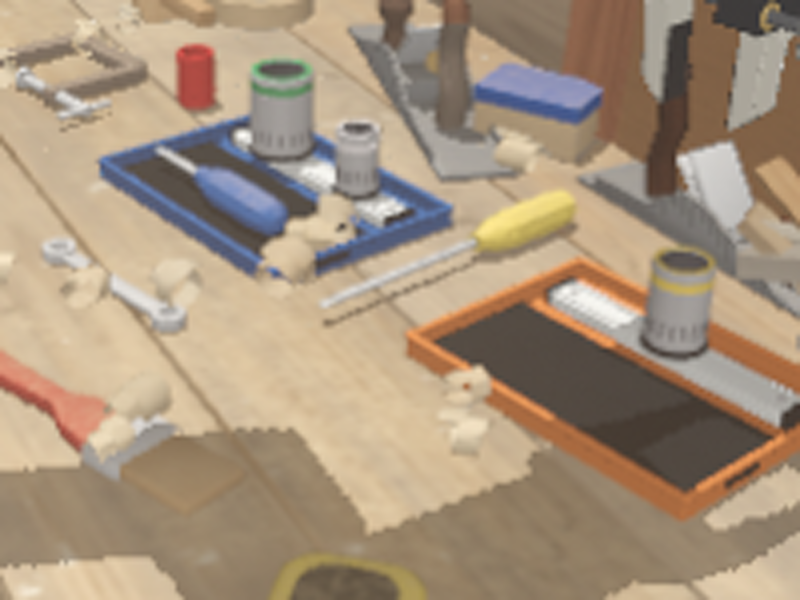

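```bash
python3 go.py 429.8 219.4 120 91
```

```text
[-224.7 -326.    46.3] -93.2 dist 399 rows>= 13.0
t 37.2167 pos [ 641.8 -114.9  166.8] yaw -2.2 q [-0.3   0.62  1.23  0.    1.28  1.31]
```

```bash
python3 -m pendant '[[[-224,-326,15],-93],[[-224,-326,15],-93],[[-224,-326,15],-93],[[-224,-326,15],-93],[[-224,-326,15],-93],[[-224,-326,15],-93],[[-224,-326,15],-93],[[-224,-326,15],-93],[[-224,-326,15],-93],[[-224,-326,15],-93]]' 0.45; python3 go.py 429.8 219.4 80 91
```

```text
time: 38.05
tool_pos: [0.4261, 0.2217, 0.1489]
tool_rot: [-3.141, -0.001, 1.22]
contact_force: [0.1, -0.3, -0.4]
opening: 0.0418
[-1.   4.2 68.9] -21.1 dist 69 rows>= 2.9
t 38.05 pos [426.1 221.7 148.9] yaw 69.9 q [0.32 0.34 1.76 0.   1.04 0.67]
```

```bash
python3 -m pendant '[[[-1,4,30],-21],[[-1,4,69],-21],[[-1,4,80],-21],[[-1,4,100],-21],[[-1,4,100],-21],[[-1,4,100],-21]]'; python3 go.py 429.8 219.4 2.5 91; python3 look.py s20 scene 430 200 20 80
```

```text
time: 38.55
tool_pos: [0.4278, 0.2189, 0.0469]
tool_rot: [-3.136, 0.0, 1.586]
contact_force: [0.4, -0.1, -0.2]
opening: 0.0411
[ 0.5  2.3 44.4] -0.1 dist 44 rows>= 1.1
t 38.55 pos [427.8 218.9  46.9] yaw 90.9 q [0.31 0.5  1.86 0.   0.79 0.3 ]
crop 212 167 k 10.0 force [-0.5  0.3  0.5]
```

View pics/s20.png

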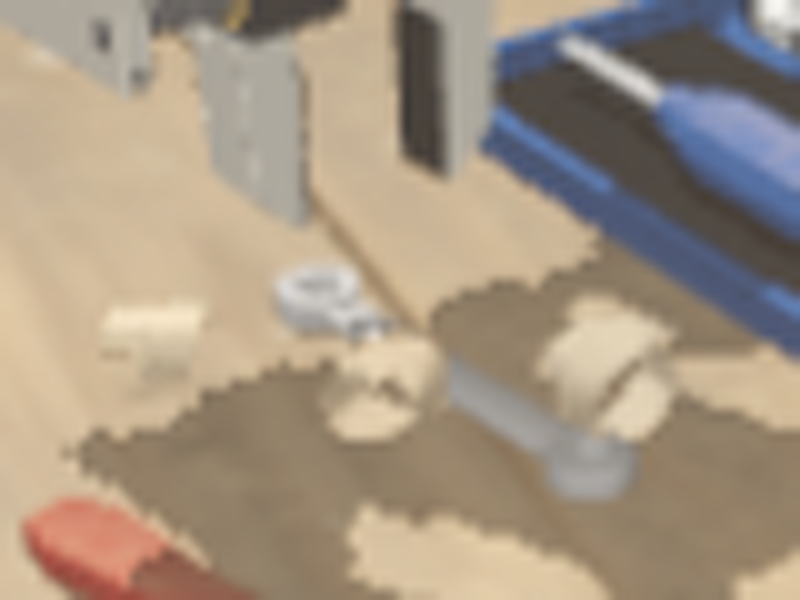

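```bash
python3 -m pendant '[[[0.5,2.3,0],0],[[0.5,2.3,20],0],[[0.5,2.3,35],0],[[0.5,2.3,43],0],[[0.5,2.3,44],0],[[0.5,2.3,44],0]]'; python3 go.py 429.8 219.4 2.5 91; python3 -m pendant '[[[0,0,0],0],[[0,0,0],0],[[0,0,0],0],[[0,0,0],0],[[0,0,0],0],[[0,0,0],0],[[0,0,0],0]]' 0 40; python3 go.py 429.8 219.4 2.5 91
```

```text
time: 39.1
tool_pos: [0.4313, 0.2198, 0.0045]
tool_rot: [-3.139, -0.001, 1.586]
contact_force: [-0.8, -0.4, -1.1]
opening: 0.0409
[-0.4 -1.5  2. ] -0.1 dist 2 rows>= 0.1
t 39.1 pos [431.3 219.8   4.5] yaw 90.9 q [0.31 0.58 1.88 0.   0.68 0.3 ]
time: 39.68
tool_pos: [0.4313, 0.2199, 0.0047]
tool_rot: [-3.139, -0.001, 1.586]
contact_force: [-0.9, -0.9, 3.3]
opening: 0.0107
[-0.4 -1.5  2.2] -0.1 dist 3 rows>= 0.1
t 39.6833 pos [431.3 219.9   4.7] yaw 90.9 q [0.31 0.58 1.88 0.   0.68 0.3 ]
```

```bash
python3 -m pendant '[[[0,0,0],0],[[0,0,0],0],[[0,0,2],0],[[0,0,2.5],0],[[0,0,2.5],0],[[0,0,2.5],0]]' 0.25; python3 -m pendant '[[[0,0,0],0],[[0,0,0],0],[[0,0,0],0],[[0,0,0],0],[[0,0,0],0]]' 0 50; python3 -m pendant '[[[0,0,-20],0],[[0,0,-40],0],[[0,0,-80],0],[[0,0,-115],0],[[0,0,-115],0],[[0,0,-115],0]]'; python3 go.py 571.1 -50.2 115 87.9; python3 look.py s21 scene 430 200 100 110
```

```text
time: 40.18
tool_pos: [0.4312, 0.2198, 0.002]
tool_rot: [-3.139, -0.001, 1.586]
contact_force: [0.4, -0.3, -0.5]
opening: 0.0228
time: 40.6
tool_pos: [0.4312, 0.2198, 0.002]
tool_rot: [-3.139, -0.001, 1.586]
contact_force: [0.6, -0.7, -0.3]
opening: 0.0111
time: 41.1
tool_pos: [0.4326, 0.2201, 0.1188]
tool_rot: [3.14, -0.002, 1.586]
contact_force: [-0.9, 0.4, -3.3]
opening: 0.0111
[-272.4  134.4    3.5] 3.0 dist 304 rows>= 7.3
t 41.1 pos [432.6 220.1 118.8] yaw 90.9 q [0.31 0.39 1.79 0.   0.96 0.3 ]
crop 195 129 k 7.2727272727272725 force [-0.8 -0.5 -1.9]
```

View pics/s21.png

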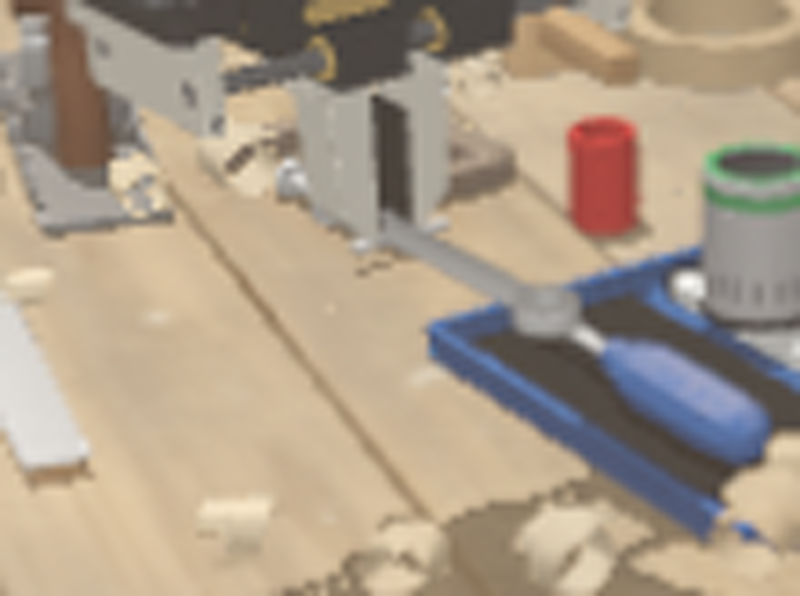

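```bash
python3 -m pendant '[[[-272,134,3],3],[[-272,134,3],3],[[-272,134,3],3],[[-272,134,3],3],[[-272,134,3],3],[[-272,134,3],3],[[-272,134,3],3],[[-272,134,3],3],[[-272,134,3],3],[[-272,134,3],3]]'; python3 go.py 571.1 -50.2 40 87.9; python3 look.py s22 scene 571 -80 90 130
```

```text
time: 41.98
tool_pos: [0.5681, -0.0502, 0.1116]
tool_rot: [-3.136, -0.002, 1.532]
contact_force: [-0.3, 1.1, -0.4]
opening: 0.0108
[-0.   3.4 71.5] -0.1 dist 72 rows>= 1.7
t 41.9833 pos [568.1 -50.2 111.6] yaw 87.8 q [-0.22  0.54  1.55  0.    1.06 -0.18]
crop 304 148 k 6.153846153846154 force [ 0.9 -0.4 -0.6]
```

View pics/s22.png

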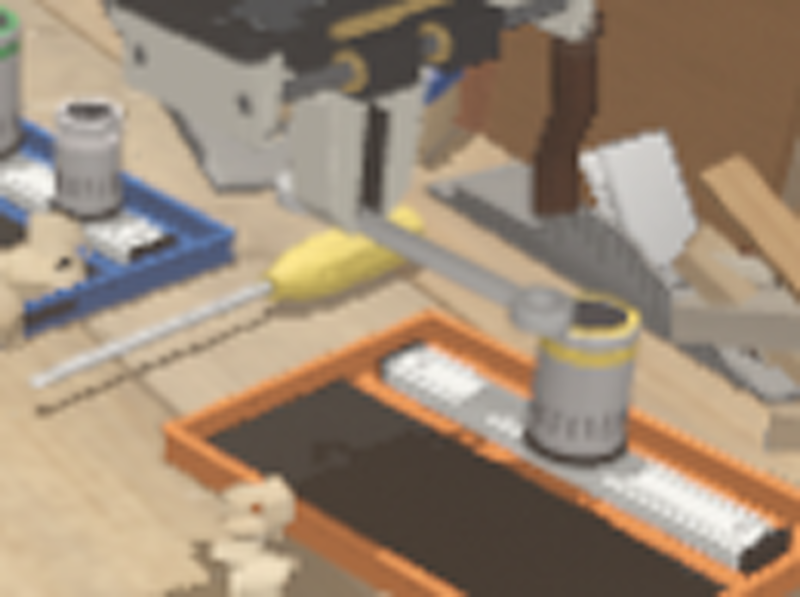

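```bash
python3 -m pendant '[[[0,3,0],0],[[0,3,35],0],[[0,3,65],0],[[0,3,85],0],[[0,3,90],0],[[0,3,90],0],[[0,3,90],0]]'; python3 go.py 571.1 -50.2 7.5 87.9; python3 look.py s23 scene 571 -80 40 130
```

```text
time: 42.62
tool_pos: [0.571, -0.0484, 0.0228]
tool_rot: [-3.137, -0.002, 1.535]
contact_force: [0.1, 0.2, 0.3]
opening: 0.0111
[-1.8  0.2 15.3] 0.0 dist 15 rows>= 0.4
t 42.6167 pos [571.  -48.4  22.8] yaw 87.9 q [-0.22  0.66  1.62  0.    0.87 -0.18]
crop 302 166 k 6.153846153846154 force [ 0.3  0.1 -1.8]
```

View pics/s23.png

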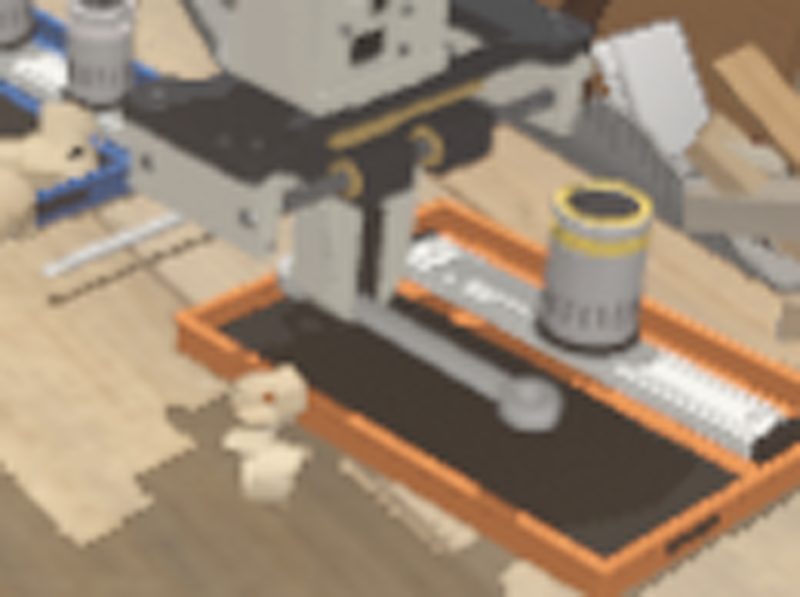

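```bash
python3 -m pendant '[[[-3,0,0],0],[[-3,0,0],0],[[-3,0,6],0],[[-3,0,12],0],[[-3,0,14],0],[[-3,0,14.5],0],[[-3,0,14.5],0]]'; python3 go.py 571.1 -50.2 7.5 87.9
```

```text
time: 43.25
tool_pos: [0.571, -0.0516, 0.0085]
tool_rot: [-3.137, -0.002, 1.534]
contact_force: [-0.8, -0.3, -2.2]
opening: 0.0107
[1.4 0.  1. ] 0.0 dist 2 rows>= 0.0
t 43.25 pos [571.  -51.6   8.5] yaw 87.9 q [-0.22  0.68  1.62  0.    0.84 -0.19]
```

```bash
python3 -m pendant '[[[0,0,1],0],[[0,0,1],0],[[0,0,1],0],[[0,0,1],0]]'; python3 -m pendant '[[[0,0,0],0],[[0,0,0],0],[[0,0,0],0],[[0,0,0],0],[[0,0,-35],0],[[0,0,-75],0],[[0,0,-115],0],[[0,0,-150],0],[[0,0,-170],0],[[0,0,-170],0]]' 0.4; python3 go.py 300 -420 220 60
```

```text
time: 43.58
tool_pos: [0.5711, -0.0517, 0.0076]
tool_rot: [-3.138, -0.002, 1.534]
contact_force: [0.0, 0.2, -0.4]
opening: 0.011
time: 44.42
tool_pos: [0.5744, -0.0525, 0.1833]
tool_rot: [3.136, 0.0, 1.534]
contact_force: [1.1, -0.9, -0.1]
opening: 0.0364
[-377.3 -260.6  -38.2] 27.9 dist 460 rows>= 11.0
t 44.4167 pos [574.4 -52.5 183.3] yaw 87.9 q [-0.22  0.47  1.45  0.    1.22 -0.19]
```

Back the arm off so both cameras see everything.

```bash
python3 -m pendant '[[[-377,-260,-38],28],[[-377,-260,-38],28],[[-377,-260,-38],28],[[-377,-260,-38],28],[[-377,-260,-38],28],[[-377,-260,-38],28],[[-377,-260,-38],28],[[-377,-260,-38],28],[[-377,-260,-38],28],[[-377,-260,-38],28]]'
python3 - <<'E'
from h import *
im=grab("top","t24"); zoom(im,160,120,340,170,"t24z"); im=grab("scene","s24"); zoom(im,215,120,220,150,"s24z")
E
```

```text
time: 45.25
tool_pos: [0.3238, -0.3869, 0.2154]
tool_rot: [3.137, -0.003, 1.046]
contact_force: [0.8, -0.1, 0.1]
opening: 0.0367
```

View pics/t24z.png

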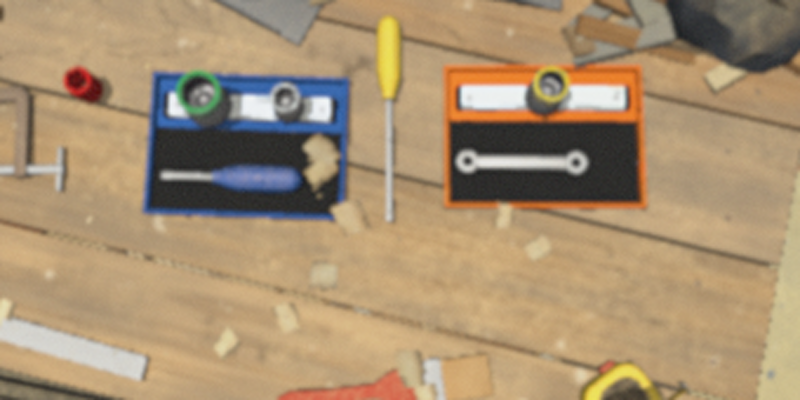

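View pics/s24z.png

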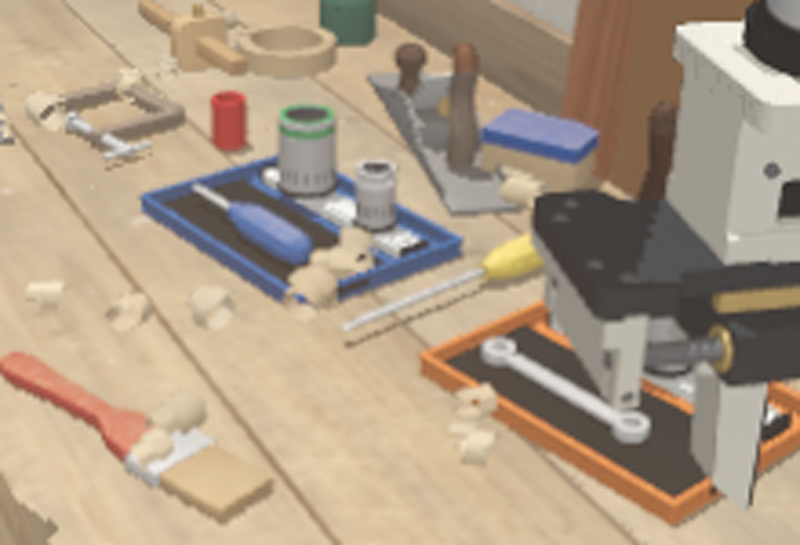

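```bash
python3 -m pendant '[[[0,0,0],0],[[0,0,0],0],[[0,0,0],0]]'; python3 -c "
from cell import robot
print(robot.hand_in())"
```

```text
time: 45.6
tool_pos: [0.3226, -0.3892, 0.2151]
tool_rot: [3.137, -0.001, 1.04]
contact_force: [0.5, 0.1, 0.6]
opening: 0.0363
the job is handed in; nothing more can be done
None
```

Both kits are made up and the job was handed in at 45.6 s, in the order asked. I got no verdict back.

- **Sockets:** The small, large and medium sockets are on their clips. Each one stopped within 0.2 mm of the computed seat height and then took 21–26 N of downward push without moving further. The contact force never clearly showed the click as each socket passed the springs. That they are home rests on the height and the push.
- **Blue tray:** The stubby screwdriver lies flat along the bay. I turned it end for end, so its handle points to −y, and set it slightly forward of the middle line. This kept it and the gripper clear of the wood shavings in the bay and of the large socket.
- **Orange tray:** The ring spanner lies flat along the bay, moved about 25 mm towards +y so the gripper stayed clear of the medium socket.
- **Left alone:** I never touched the long yellow screwdriver or the red look-alike; the last pictures show both where they were.

The last top picture shows all five parts in place. In the last scene picture the gripper hid the medium socket, so for that one I relied on the top picture and an earlier scene picture taken after it was released.

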